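Free a cup at the back of a packed kiln shelf

TASK

This kiln shelf is laid out for the next firing, but the small cup at the back still has to be banded. First move the three bottles in front of it onto the ware board, then stand the cup in the middle of the banding wheel, and after that put every bottle back on the kiln shelf at the very place where it stood, upright and not touching its neighbours. The ware is fragile: set each piece down gently without letting it drop, tip nothing over, and leave the kiln posts where they are.

Things in the scene. Friction and masses are not known exactly. Their poses are not given: they have to be found in the camera images.
- bottle_straight: unglazed terracotta bottle with a straight round body, 54 mm in diameter, 140 mm tall; above 92 mm its shoulder slopes in to the neck; its round neck is 28 mm in diameter and straight over the top 40 mm, the place to grip it from above; about 0.26 kg; origin at the centre of its underside, z up. One of the three bottles standing close round the cup
- bottle_square: unglazed terracotta bottle with a square body, 46 by 46 mm and 82 mm high, 130 mm tall over all; a shoulder slopes in to the neck; its round neck is 28 mm in diameter and straight over the top 40 mm, the place to grip it from above; about 0.26 kg; origin at the centre of its underside, z up, x and y square to the sides
- bottle_globe: unglazed terracotta bottle with a ball-shaped body, 58 mm across at its widest (42 mm up) on a foot of 34 mm diameter, 120 mm tall; its round neck is 28 mm in diameter and straight over the top 40 mm, the place to grip it from above; about 0.26 kg; origin at the centre of its underside, z up
- cup: small unglazed terracotta cup without a handle, open at the top, 56 mm outside diameter (straight-sided from 10 mm up), 55 mm tall, walls 4 mm, about 0.11 kg; origin at the centre of its underside, z up. It stands at the far part of the kiln shelf, the three bottles about 74 mm (centre to centre) from it on the side towards the robot, too close for fingers to get down round it until they are gone
- kiln_shelf: cream cordierite kiln shelf lying fixed on the table, 255 by 255 mm, 16 mm thick; origin at the centre of its underside, so its top is 16 mm above the origin; x points to its far side, where the cup is. The three bottles, the cup and the posts start on it
- ware_board: plywood ware board lying fixed on the table to one side of the kiln shelf (left or right), 300 mm along its x, 130 mm along its y, 18 mm thick, bare at the start; origin at the centre of its underside, so its top is 18 mm above the origin. The side area for the bottles
- wheel_head: head of the banding wheel, an iron hand turntable; origin at the centre of its flat top face; the round head is 180 mm in diameter, its top 75 mm above the table, on a narrower foot; it stands on the other side of the kiln shelf from the ware board. The head turns easily about the upright axis, the foot is fixed; z up
- post_1: kiln post, a square cream prop 38 by 38 mm, 150 mm tall, standing loose on the kiln shelf at its far left corner; origin at the centre of its underside, z up. To be left alone
- post_2: kiln post, a square cream prop 38 by 38 mm, 150 mm tall, standing loose on the kiln shelf at its far right corner; origin at the centre of its underside, z up. To be left alone
- post_3: kiln post, a square cream prop 38 by 38 mm, 150 mm tall, standing loose on the kiln shelf near the middle of the edge towards the robot; origin at the centre of its underside, z up. To be left alone
Not all that is in view belongs to the job. What is shaped like the bottle_globe but purple is not meant.

How it is judged:
By the outcome, as a careful person would: the job done as asked, in the order asked, and still so for the second after the job is handed in, with the robot touching nothing.
It also fails if it takes over 136 s, if anything falls off the work surface, if the arm or the gripper's body presses on something with over 40 N, if the wrist force passes 120 N, or if a joint passes its speed limit or range.

ROBOT

A 6-joint arm with a two-finger parallel gripper is mounted at the origin on the work surface. World frame = base frame: x ahead of the robot, y to its left, z up, the work surface at z = 0. Lengths are in m, angles in rad, forces in N, time in s.
With the tool pointing down it reaches from about 0.35 to 0.775 m from the base axis. Payload 5.5 kg.
Tool frame: the origin (TCP) lies at the very end of the fingers, on their centre line; the grasp point (between the pads) lies 19 mm behind it; x points along the fingers, y is the direction in which the jaws open and shut, and the axes are right-handed (so a half turn about x gives the same grasp; the last joint's range is limited). The gripper opens to 85 mm and grips with 20 to 120 N. Pads are 22 mm wide; open, the fingers measure 114 mm over their backs; the gripper's body (76 mm by 85 mm) begins 54 mm behind the grasp point. The pads swing forward as they close: fully open they stand 13 mm farther back than shut.
Start: joints at [1.143, 0.313, 0.046, 1.304, 0, 1.431], TCP at [0.163, 0.551, 0.208] pointing down, gripper open.
Joint ranges: [-2.76, 2.76], [-0.86, 1.69], [-1.03, 1.26], [-2.2, 2.34], [-1.47, 1.5], [-3.14, 3.14]. Speed limits (rad/s): [2.57, 2.57, 3.14, 3.14, 3.14, 3.14].

INTERFACE

Orientations are given as a unit quaternion [w, x, y, z].
In Python, from workcell import env gives the robot as it stands.
- The arm moves only by the tool drive_tool, never from a script. Its argument "plan" is a list that holds one entry, the list of rows, each a list of 7 numbers: the shift along the tool's x, y, z in cm, then the turn, a rotation vector about the tool's x, y, z in degrees, then the opening, from 0 (shut) to 1 (fully open). In form: [[[tx, ty, tz, wx, wy, wz, fingers], ...]]. A call has exactly 5 rows; each row shifts and turns the commanded pose from where the row before left it, along the tool's axes as they then stand; what a row does not reach is not made up. A row lasts 1/12 s, in which the tool goes at most 41.7 mm and 7.16 degrees, less where a joint would pass 70% of its speed; a pose out of reach is approached as far as the arm can. A call with a gripper value outside its range is refused whole. The fingers move at their own pace and stop on an object; "squeeze" is the grip in N (left out, the last holds). Time passes only in rows, so rows that do not move let the fingers close, or fill a call up. It gives the time, the measured TCP pose, the force and the opening at its end, in the units of the state.
- env.get_state(): the state, without advancing time (a new reading comes with each control period).
- env.read_camera(name): name is "side" or "top" or "wrist"; returns the picture (400x640x3 uint8, red, green, blue); there is no depth.
- env.camera_model(name): a dict with "camera_matrix" (3x3 intrinsics, pixels), "k1" (the pictures are not rectified: a ray, as slopes to the right and down, at radius r is drawn at 1 + k1 r^2 times it, then the intrinsics apply), "camera_from_world" (4x4, takes a point from world to camera coordinates); the wrist camera has in their place "T_tool_cam" (4x4, takes a point from camera to tool coordinates, whose origin is the TCP and whose axes are the tool frame's). Camera axes: x right, y down, z forward; pixel columns grow to the right and rows downward; lengths in m; the calibration is good to about 2 mm. A picture is of the moment at which its call begins: read the wrist's pose just before it. camera_model takes no time and is no camera call.
- env.hand_in(): hands the job in, once; it reports no verdict.
The state is a dict: "clock": time; "joint_pos": joint angles; "qvel": joint speeds; "tau": joint torques, N m; "tcp_pos": TCP position; "orientation": TCP orientation; "wrist_force": force on the tool from outside, world axes, zero at the start; "ft_torque": the same for the moment, N m; "finger_gap": finger opening in m.
Only numpy, scipy, OpenCV 4.12 (cv2) and the standard library are available. Lean on these libraries where they do the work, as an engineer would, in place of code of your own. Each camera call takes 0.05 s, during which the arm holds its last target.

## Working session

There is one attempt and no reset: what is moved stays moved. The work goes in short steps, Python scripts to look and compute and a tool call to move; the robot and the scene stay as the last step left them, time stands still between calls to the robot, and variables do not carry over. Pictures are saved under pics/ and viewed, and the job is handed in when it is done.

Besides the shell and the picture viewer there is one more tool, called after "Emit:" in YAML: its name, and indented under it one key for each argument. drive_tool: Moves the arm, as the interface text tells. Its arguments: {"type":"object","properties":{"plan":{"type":"array","items":{"type":"array","items":{"type":"array","items":{"type":"number"}}}},"squeeze":{"type":"number"}},"required":["plan"]}

```bash
ls -la; mkdir -p pics; cat > a.py <<'E'
E
python3 - <<'E'
from workcell import env
import cv2,numpy as np
s=env.get_state(); print(s)
for n in ["side","top","wrist"]:
    im=env.read_camera(n); cv2.imwrite(f"pics/{n}0.png",im[:,:,::-1])
    print(n,env.camera_model(n))
E
```

```text
total 12
drwxr-xr-x  3 agent agent 4096 Dec  6 08:56 .
drwxr-xr-x 23 root  root  4096 Dec  6 08:56 ..
drwxr-xr-x  2 agent agent 4096 Dec  6 08:56 pics
{'clock': 0.0, 'joint_pos': array([ 1.14339452e+00,  3.13983514e-01,  4.49833162e-02,  1.30358329e+00,
       -3.12833292e-05,  1.43116872e+00]), 'qvel': array([-0.00025578,  0.00082724,  0.00072665, -0.0005689 ,  0.00029729,
       -0.00055245]), 'tau': array([-9.67069104e-05, -4.80627465e+01,  2.98532581e+01,  1.93315884e-02,
        5.88906801e-06,  1.00989152e-05]), 'tcp_pos': array([0.1630019 , 0.55084392, 0.20672028]), 'orientation': array([ 0.6996332 ,  0.10078305,  0.69996546, -0.10200251]), 'wrist_force': array([-0.47323895,  0.09951433,  0.02602691]), 'ft_torque': array([ 0.03017607,  0.01209618, -0.03438131]), 'finger_gap': 0.08538056526508116}
side {'camera_matrix': array([[484.79608985,   0.        , 320.71634503],
       [  0.        , 484.79608985, 197.16380929],
       [  0.        ,   0.        ,   1.        ]]), 'k1': -0.0381578550593565, 'camera_from_world': array([[ 0.99917031, -0.0396796 , -0.00917748, -0.54831888]
[... 519 characters left out ...]
 0.57046601],
       [ 0.1911853 , -0.0065902 , -0.98153184,  0.97333988],
       [ 0.        ,  0.        ,  0.        ,  1.        ]])}
wrist {'camera_matrix': array([[287.88999881,   0.        , 320.45744044],
       [  0.        , 287.88999881, 205.3607098 ],
       [  0.        ,   0.        ,   1.        ]]), 'k1': -0.02859792077050138, 'T_tool_cam': array([[-1.00599004e-03, -2.57583582e-01,  9.66255498e-01,
        -1.66100286e-01],
       [ 9.99999432e-01, -6.00014778e-04,  8.81170158e-04,
        -4.95964787e-04],
       [ 3.52792613e-04,  9.66255835e-01,  2.57584039e-01,
        -6.55330082e-02],
       [ 0.00000000e+00,  0.00000000e+00,  0.00000000e+00,
         1.00000000e+00]])}
```

View pics/top0.png

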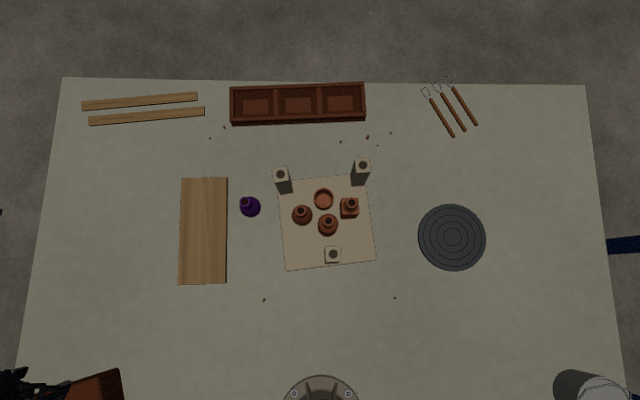

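View pics/side0.png

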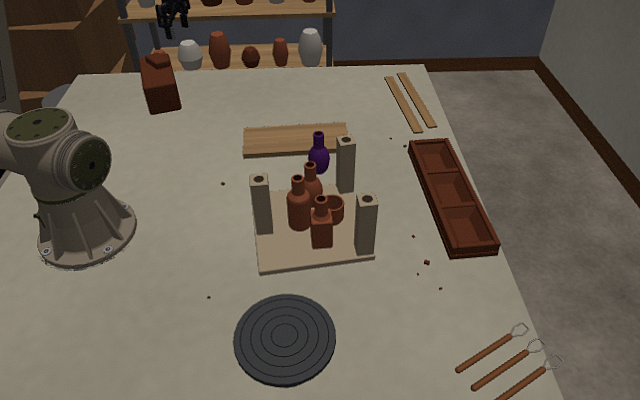

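View pics/wrist0.png

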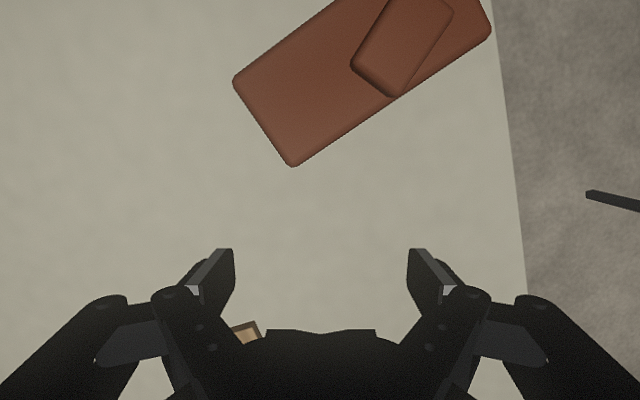

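The top view shows the board on the left (about 203,230), the purple decoy at 250,206, the shelf with three bottles round the cup (323,198), and the wheel at 452,237. I'll zoom in next.

```bash
cat > h.py <<'E'
import numpy as np,cv2
from scipy.spatial.transform import Rotation as R
from workcell import env
def toolpose(s=None):
    s=s or env.get_state(); q=s["orientation"]; T=np.eye(4)
    T[:3,:3]=R.from_quat([q[1],q[2],q[3],q[0]]).as_matrix(); T[:3,3]=s["tcp_pos"]; return T
def cam(n,T=None):
    m=env.camera_model(n); K=m["camera_matrix"]; k1=m["k1"]
    if n=="wrist": C=np.linalg.inv((toolpose() if T is None else T)@m["T_tool_cam"])
    else: C=m["camera_from_world"]
    return K,k1,C
def proj(c,P):
    K,k1,C=c; P=np.atleast_2d(P).astype(float); p=P@C[:3,:3].T+C[:3,3]; s=p[:,:2]/p[:,2:]
    s=s*(1+k1*(s**2).sum(1,keepdims=True)); return s*[K[0,0],K[1,1]]+[K[0,2],K[1,2]]
def rays(c,uv):
    K,k1,C=c; uv=np.atleast_2d(uv).astype(float); d=(uv-[K[0,2],K[1,2]])/[K[0,0],K[1,1]]; s=d.copy()
    for _ in range(20): s=d/(1+k1*(s**2).sum(1,keepdims=True))
    v=np.c_[s,np.ones(len(s))]@C[:3,:3]; return -C[:3,:3].T@C[:3,3], v/np.linalg.norm(v,axis=1,keepdims=True)
def onz(c,uv,z):
    o,v=rays(c,uv); return o+v*((z-o[2])/v[:,2:])
def tri(cs,uvs):
    A=np.zeros((3,3));b=np.zeros(3)
    for c,uv in zip(cs,uvs):
        o,v=rays(c,uv); M=np.eye(3)-np.outer(v[0],v[0]); A+=M;b+=M@o
    return np.linalg.solve(A,b)
def snap(n,name,crop=None,k=1):
    T=toolpose(); im=env.read_camera(n)[:,:,::-1].copy(); cv2.imwrite(f"pics/{name}_raw.png",im)
    o=im
    if crop: x0,y0,x1,y1=crop; o=im[y0:y1,x0:x1]
    cv2.imwrite(f"pics/{name}.png",cv2.resize(o,None,fx=k,fy=k,interpolation=cv2.INTER_CUBIC)); return im,cam(n,T)
E
python3 - <<'E'
import cv2
a=cv2.imread("pics/top0.png")[140:290,170:500]; cv2.imwrite("pics/topz.png",cv2.resize(a[:,80:240],None,fx=4.9,fy=3.9,interpolation=2)) 
a=cv2.imread("pics/side0.png")[110:280,230:400]; cv2.imwrite("pics/sidez.png",cv2.resize(a,None,fx=3.5,fy=3.5,interpolation=2))
a=cv2.imread("pics/top0.png")[145:285,250:400]; cv2.imwrite("pics/topz.png",cv2.resize(a,None,fx=4,fy=4,interpolation=2))
E
```

```text
(no output)
```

View pics/topz.png

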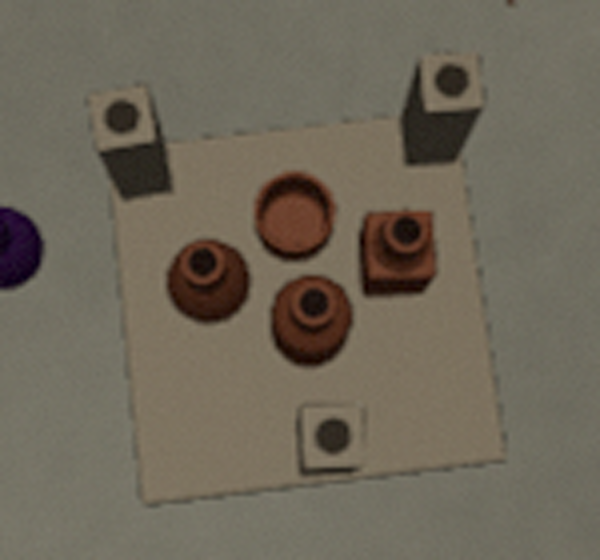

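View pics/sidez.png

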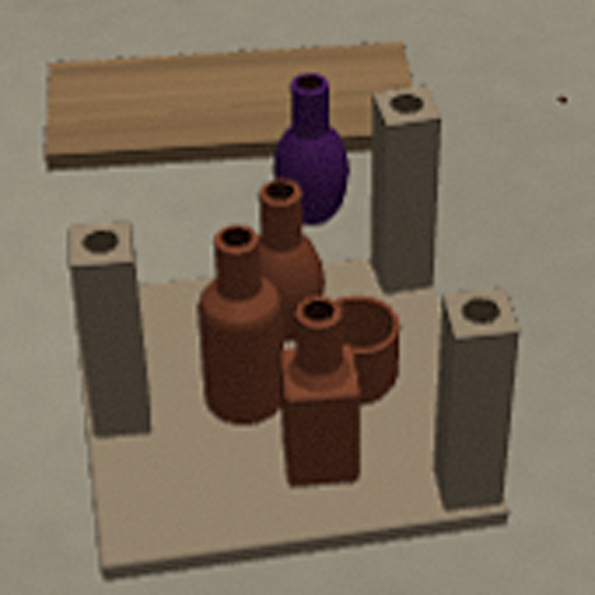

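The straight bottle is in the middle, the globe to the left and the square to the right of the cup. I'll measure the mouths across the two views, then the shelf, board, wheel and posts.

```bash
python3 - <<'E'
from h import *
t=cam("top");s=cam("side"); np.set_printoptions(precision=4,suppress=True)
T=lambda u,v:(250+(u+.5)/4-.5,145+(v+.5)/4-.5)
S=lambda u,v:(230+(u+.5)/3.5-.5,110+(v+.5)/3.5-.5)
for n,a,b,z in [("globe",(203,262),(280,191),.136),("straight",(314,303),(236,238),.156),("square",(407,233),(319,311),.146)]:
    print(n,tri([t,s],[T(*a),S(*b)]),onz(t,T(*a),z)[0],onz(s,S(*b),z)[0])
for n,a,b in [("p1",(122,116),(407,104)),("p2",(452,80),(481,310)),("p3",(333,435),(100,241))]:
    print(n,tri([t,s],[T(*a),S(*b)]),onz(t,T(*a),.166)[0],onz(s,S(*b),.166)[0])
print("shelf",onz(t,[T(143,501),T(505,461),T(460,112)],.016))
print("cup rim",onz(t,T(295,213),.071), onz(s,S(358,333),.071))
im=cv2.imread("pics/top0.png"); hsv=cv2.cvtColor(im,cv2.COLOR_BGR2HSV)
b=cv2.imread("pics/top0.png")
m=((hsv[:,:,1]>70)&(hsv[:,:,0]>8)&(hsv[:,:,0]<25)).astype(np.uint8); m[:, :170]=0;m[:,235:]=0;m[:170]=0;m[295:]=0
r=cv2.minAreaRect(cv2.findNonZero(m)); print(m.sum(),r); c=onz(t,cv2.boxPoints(r),.018);print("board",c,c.mean(0))
m=((hsv[:,:,0]>90)&(hsv[:,:,0]<130)&(hsv[:,:,2]<90)&(hsv[:,:,1]>20)).astype(np.uint8); m[:,:405]=0;m[:,500:]=0;m[:190]=0;m[285:]=0
m=cv2.morphologyEx(m,cv2.MORPH_CLOSE,np.ones((5,5)));
cs=max(cv2.findContours(m,0,1)[0],key=cv2.contourArea); pts=onz(t,cs[:,0],.075); print("wheel",cv2.minEnclosingCircle(pts[:,:2].astype(np.float32)),pts.min(0),pts.max(0))
st=env.get_state();print(toolpose(st)[:3,:3])
E
```

```text
globe [0.5274 0.058  0.1405] [0.5283 0.0583 0.136 ] [0.5273 0.0637 0.136 ]
straight [ 0.4996 -0.0114  0.1597] [ 0.5004 -0.0114  0.156 ] [ 0.4992 -0.0069  0.156 ]
square [ 0.5468 -0.069   0.1495] [ 0.5467 -0.0694  0.146 ] [ 0.5477 -0.0649  0.146 ]
p1 [0.6131 0.1084 0.1703] [0.6145 0.1089 0.166 ] [0.6134 0.1144 0.166 ]
p2 [ 0.6391 -0.0956  0.1705] [ 0.6405 -0.0962  0.166 ] [ 0.6398 -0.0908  0.166 ]
p3 [ 0.419  -0.0231  0.1707] [ 0.4199 -0.0232  0.166 ] [ 0.4176 -0.0176  0.166 ]
shelf [[ 0.3811  0.1022  0.016 ]
 [ 0.4112 -0.1478  0.016 ]
 [ 0.661  -0.1191  0.016 ]]
cup rim [[0.5736 0.0002 0.071 ]] [[ 0.5747 -0.0047  0.071 ]]
5087 ((202.16656494140625, 230.508544921875), (48.95751953125, 107.6193618774414), 0.7345209717750549)
board [[0.3408 0.3943 0.018 ]
 [0.6417 0.4165 0.018 ]
 [0.6419 0.2769 0.018 ]
 [0.3401 0.2622 0.018 ]] [0.4911 0.3375 0.018 ]
wheel ((0.4730794131755829, -0.33968669176101685), 0.08913000673055649) [ 0.3859 -0.4285  0.075 ] [ 0.5579 -0.2513  0.075 ]
[[-0.0006  0.2839  0.9589]
 [-0.0013  0.9589 -0.2839]
 [-1.     -0.0014 -0.0002]]
```

Emit:
drive_tool:
  plan:
    - [[-2, 0, 0, -4.6, 0, 0, 1], [-2, 0, 0, -4.6, 0, 0, 1], [-2, 0, 0, -4.6, 0, 0, 1], [-2, 0, 0, -4.6, 0, 0, 1], [-2, 0, 0, -4.6, 0, 0, 1]]

```text
clock: 0.57
tcp_pos: [0.1631, 0.5511, 0.3082]
orientation: [0.706, -0.042, 0.706, 0.041]
wrist_force: [0.2, 0.2, 0.4]
finger_gap: 0.0851
```

```bash
cat >> h.py <<'E'
def go(x,y,z,phi=96.6):
    s=env.get_state();T=toolpose(s); Rm=T[:3,:3]; c,si=np.cos(np.radians(phi)),np.sin(np.radians(phi))
    G=np.array([[0,c,si],[0,si,-c],[-1,0,0.]])
    d=np.array([x,y,z])-T[:3,3]
    rv=R.from_matrix(Rm.T@G).as_rotvec(degrees=True)
    print("clk %.2f"%s["clock"],"tcp",np.round(T[:3,3],4),"phi %.1f"%np.degrees(np.arctan2(Rm[1,1],Rm[0,1])),"gap %.4f"%s["finger_gap"],"F",np.round(s["wrist_force"],1))
    print(" shift cm (target axes)",np.round(G.T@d*100,2)," now axes",np.round(Rm.T@d*100,2),"|d| cm %.1f"%(np.linalg.norm(d)*100),"rotvec",np.round(rv,2))
E
python3 -c "
from h import *
go(.46,0.0,.30)"
```

```text
clk 0.57 tcp [0.1631 0.5511 0.3082] phi 96.7 gap 0.0851 F [0.2 0.2 0.4]
 shift cm (target axes) [  0.82 -58.16  23.16]  now axes [  0.85 -58.21  23.02] |d| cm 62.6 rotvec [ 0.14 -0.02  0.03]
```

Emit:
drive_tool:
  plan:
    - [[0, -3.5, 1.4, 0, 0, 0, 1], [0, -3.5, 1.4, 0, 0, 0, 1], [0, -3.5, 1.4, 0, 0, 0, 1], [0, -3.5, 1.4, 0, 0, 0, 1], [0, -3.5, 1.4, 0, 0, 0, 1]]

```text
clock: 0.98
tcp_pos: [0.2528, 0.3839, 0.3073]
orientation: [0.706, -0.041, 0.706, 0.04]
wrist_force: [1.0, 0.2, 0.3]
finger_gap: 0.0851
```

Emit:
drive_tool:
  plan:
    - [[0, -3.5, 1.4, 0, 0, 0, 1], [0, -3.5, 1.4, 0, 0, 0, 1], [0, -3.5, 1.4, 0, 0, 0, 1], [0, -3.5, 1.4, 0, 0, 0, 1], [0, -3.5, 1.4, 0, 0, 0, 1]]

```text
clock: 1.4
tcp_pos: [0.3422, 0.2178, 0.3076]
orientation: [0.706, -0.04, 0.706, 0.04]
wrist_force: [0.9, -0.3, 0.0]
finger_gap: 0.0853
```

Emit:
drive_tool:
  plan:
    - [[0, -3.5, 1.4, 0, 0, 0, 0.5], [0, -3.5, 1.4, 0, 0, 0, 0.5], [0, -3.5, 1.4, 0, 0, 0, 0.5], [0, -3.5, 1.4, 0, 0, 0, 0.5], [0, -3.5, 1.4, 0, 0, 0, 0.5]]

```text
clock: 1.82
tcp_pos: [0.4317, 0.0517, 0.3075]
orientation: [0.706, -0.04, 0.706, 0.04]
wrist_force: [1.5, -0.5, 0.1]
finger_gap: 0.0427
```

```bash
python3 -c "
from h import *
go(.46,0.0,.30)
snap('wrist','w1')"
```

```text
clk 1.82 tcp [0.4317 0.0517 0.3075] phi 96.5 gap 0.0427 F [ 1.5 -0.5  0.1]
 shift cm (target axes) [ 0.75 -5.46  2.22]  now axes [ 0.75 -5.46  2.23] |d| cm 5.9 rotvec [-0.11  0.01 -0.01]
```

View pics/w1.png

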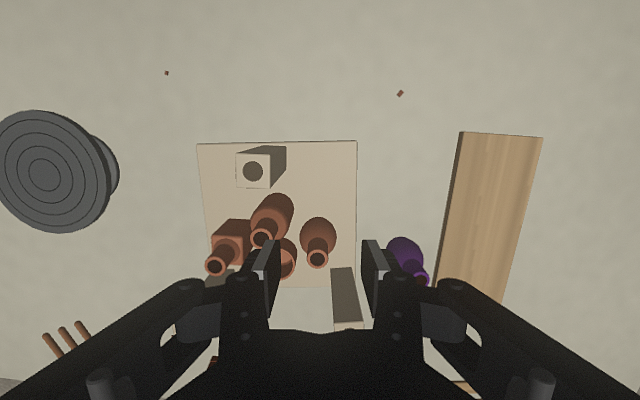

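The wrist view has the image top towards the robot, and the fingers hide the cup. I'll shift forward so that the bottles appear in the upper half.

Emit:
drive_tool:
  plan:
    - [[0, -1.4, 2.5, 0, 0, 0, 0.5], [0, -1.4, 2.5, 0, 0, 0, 0.5], [0, -1.4, 2.5, 0, 0, 0, 0.5], [0, 0, 2.5, 0, 0, 0, 0.5], [0, 0, 2.5, 0, 0, 0, 0.5]]

```text
clock: 2.28
tcp_pos: [0.5614, 0.0253, 0.3071]
orientation: [0.706, -0.039, 0.706, 0.04]
wrist_force: [0.4, 0.0, -0.8]
finger_gap: 0.0425
```

Emit:
drive_tool:
  plan:
    - [[0, 0, 0, 0, 0, 0, 0.5], [0, 0, 0, 0, 0, 0, 0.5], [0, 0, 0, 0, 0, 0, 0.5], [0, 0, 0, 0, 0, 0, 0.5], [0, 0, 0, 0, 0, 0, 0.5]]

```text
clock: 2.7
tcp_pos: [0.5594, 0.0262, 0.3082]
orientation: [0.706, -0.04, 0.706, 0.04]
wrist_force: [0.6, 0.2, 0.2]
finger_gap: 0.0424
```

```bash
python3 -c "
from h import *
go(.56,0.0,.30)
im,c=snap('wrist','w2',(160,40,480,300),2.5)
np.savez('w2.npz',C=c[2])
for i in range(4):
  print(toolpose()[:3,3])
  env.read_camera('wrist')
"
```

```text
clk 2.70 tcp [0.5594 0.0262 0.3082] phi 96.5 gap 0.0424 F [0.6 0.2 0.2]
 shift cm (target axes) [ 0.82 -2.61 -0.25]  now axes [ 0.82 -2.61 -0.24] |d| cm 2.7 rotvec [-0.08  0.03  0.  ]
[0.5595766  0.02618653 0.30828396]
[0.55971996 0.02617014 0.30829154]
[0.55984103 0.02610625 0.30824159]
[0.55994309 0.02609251 0.308168  ]
```

View pics/w2.png

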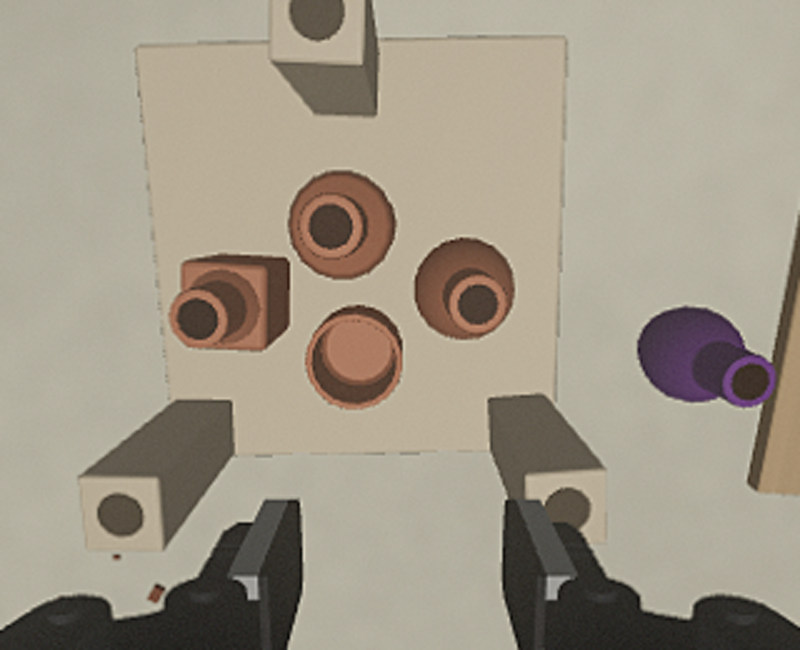

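The picture shows all the mouths clearly: straight at about (331,225), globe (478,302), square (200,316), cup (355,358). I'll refine these with masks.

```bash
python3 - <<'E'
from h import *
np.set_printoptions(precision=4,suppress=True)
im=cv2.imread("pics/w2_raw.png"); c=list(cam("wrist")); c[2]=np.load("w2.npz")["C"]
t=cam("top"); T=lambda u,v:(250+(u+.5)/4-.5,145+(v+.5)/4-.5)
f=lambda u,v:(160+(u+.5)/2.5-.5,40+(v+.5)/2.5-.5)
up=cv2.resize(im,None,fx=4,fy=4,interpolation=2)
res={}
for n,p,z,tp in [("straight",(331,225),.156,(314,303)),("globe",(478,302),.136,(203,262)),("square",(200,316),.146,(407,233)),("p3",(317,12),.166,(333,435)),("p1",(568,508),.166,(122,116)),("p2",(121,514),.166,(452,80))]:
    u,v=f(*p); x0,y0=int(u)-9,int(v)-9; y0=max(y0,0)
    g=cv2.resize(im[y0:y0+19,x0:x0+19],None,fx=8,fy=8,interpolation=2).max(2)
    m=(g<100).astype(np.uint8) if n[0]!="p" else (g<130).astype(np.uint8)
    cs,_=cv2.findContours(m,0,1); cc=max((k for k in cs if len(k)>4),key=lambda k:cv2.contourArea(k)*(cv2.pointPolygonTest(k,(76,76),False)>0))
    e=cv2.fitEllipse(cc); uv=(x0+(e[0][0]+.5)/8-.5,y0+(e[0][1]+.5)/8-.5)
    print(n,np.round(uv,2),(u,v),np.round(np.array(e[1])/8,1),onz(c,uv,z)[0], "hand",onz(c,(u,v),z)[0],"tri",tri([c,t],[uv,T(*tp)]))
print("cup rim",onz(c,f(355,358),.071))
print("shelf",onz(c,[f(136,47),f(566,37),f(557,451)],.016))
E
```

```text
straight [291.83 130.11] (292.1, 129.7) [17.  17.5] [ 0.4992 -0.0115  0.156 ] hand [ 0.4988 -0.0112  0.156 ] tri [ 0.4992 -0.011   0.1636]
globe [350.69 161.32] (350.9, 160.5) [15.3 15.8] [0.527  0.0582 0.136 ] hand [0.5261 0.0583 0.136 ] tri [0.5264 0.0574 0.1454]
square [238.62 167.21] (239.7, 166.1) [15.4 16.6] [ 0.5471 -0.0693  0.146 ] hand [ 0.5457 -0.0681  0.146 ] tri [ 0.5471 -0.0695  0.1449]
p3 [286.13  43.89] (286.5, 44.5) [21.  21.5] [ 0.4184 -0.0234  0.166 ] hand [ 0.4189 -0.023   0.166 ] tri [ 0.4196 -0.0229  0.1706]
p1 [385.82 243.74] (386.9, 242.9) [16.9 20.7] [0.613  0.1081 0.166 ] hand [0.6119 0.1092 0.166 ] tri [0.616  0.1099 0.1592]
p2 [207.7  245.57] (208.1, 245.3) [16.7 18.9] [ 0.6386 -0.096   0.166 ] hand [ 0.6382 -0.0956  0.166 ] tri [ 0.6409 -0.0969  0.1626]
cup rim [[0.5715 0.0009 0.071 ]]
shelf [[ 0.4123 -0.1471  0.016 ]
 [ 0.3789  0.1021  0.016 ]
 [ 0.6295  0.1389  0.016 ]]
```

```bash
python3 -c "
from h import *
go(.5272,.058,.106)"
```

```text
clk 2.95 tcp [0.5601 0.0261 0.3081] phi 96.5 gap 0.0428 F [-0.4  0.3 -0.1]
 shift cm (target axes) [20.21  3.55 -2.9 ]  now axes [20.2   3.55 -2.92] |d| cm 20.7 rotvec [-0.09  0.04  0.01]
```

Emit:
drive_tool:
  plan:
    - [[1, 0.89, -0.73, 0, 0, 0, 0.5], [1, 0.89, -0.73, 0, 0, 0, 0.5], [1, 0.89, -0.73, 0, 0, 0, 0.5], [1, 0.88, -0.73, 0, 0, 0, 0.5], [1, 0, 0, 0, 0, 0, 0.5]]

```text
clock: 3.37
tcp_pos: [0.5259, 0.0591, 0.2576]
orientation: [0.706, -0.04, 0.706, 0.041]
wrist_force: [0.2, -0.1, -0.1]
finger_gap: 0.0425
```

Emit:
drive_tool:
  plan:
    - [[2, 0, 0, 0, 0, 0, 0.5], [2, 0, 0, 0, 0, 0, 0.5], [2, 0, 0, 0, 0, 0, 0.5], [2, 0, 0, 0, 0, 0, 0.5], [1, 0, 0, 0, 0, 0, 0.5]]

```text
clock: 3.78
tcp_pos: [0.5264, 0.0576, 0.1651]
orientation: [0.705, -0.04, 0.707, 0.04]
wrist_force: [-0.1, 0.2, -1.2]
finger_gap: 0.0427
```

```bash
python3 -c "
from h import *
go(.5272,.058,.106)
snap('wrist','w3')"
```

```text
clk 3.78 tcp [0.5264 0.0576 0.1651] phi 96.5 gap 0.0427 F [-0.1  0.2 -1.2]
 shift cm (target axes) [5.91 0.03 0.09]  now axes [5.91 0.02 0.1 ] |d| cm 5.9 rotvec [-0.1  -0.16 -0.02]
```

View pics/w3.png

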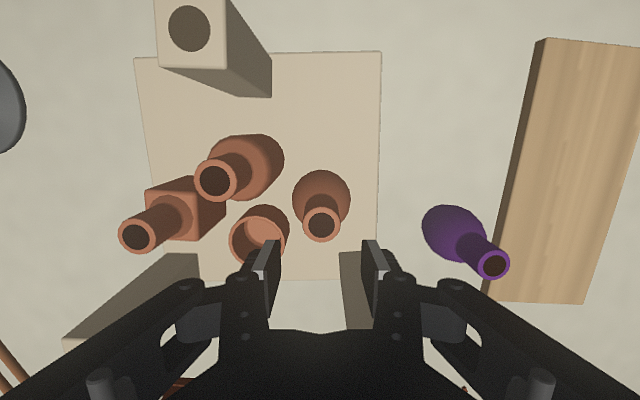

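Emit:
drive_tool:
  plan:
    - [[1.5, 0, 0.05, 0, 0, 0, 0.5], [1.5, 0, 0.05, 0, 0, 0, 0.5], [1.5, 0, 0, 0, 0, 0, 0.5], [1, 0, 0, 0, 0, 0, 0.5], [0.4, 0, 0, 0, 0, 0, 0.5]]

```text
clock: 4.25
tcp_pos: [0.528, 0.0579, 0.1077]
orientation: [0.706, -0.04, 0.706, 0.04]
wrist_force: [-0.4, -1.3, -0.1]
finger_gap: 0.0426
```

Emit:
drive_tool:
  plan:
    - [[0, 0, 0, 0, 0, 0, 0.4], [0, 0, 0, 0, 0, 0, 0.36], [0, 0, 0, 0, 0, 0, 0.34], [0, 0, 0, 0, 0, 0, 0.32], [0, 0, 0, 0, 0, 0, 0.3]]
  squeeze: 40

```text
clock: 4.67
tcp_pos: [0.5292, 0.0582, 0.1098]
orientation: [0.707, -0.04, 0.705, 0.04]
wrist_force: [-0.7, 0.7, 3.2]
finger_gap: 0.0256
```

Emit:
drive_tool:
  plan:
    - [[0, 0, 0, 0, 0, 0, 0.25], [0, 0, 0, 0, 0, 0, 0.2], [0, 0, 0, 0, 0, 0, 0.1], [0, 0, 0, 0, 0, 0, 0.1], [0, 0, 0, 0, 0, 0, 0.1]]
  squeeze: 40

```text
clock: 5.08
tcp_pos: [0.5293, 0.0582, 0.1099]
orientation: [0.707, -0.04, 0.705, 0.04]
wrist_force: [0.3, 0.2, 6.3]
finger_gap: 0.0239
```

```bash
python3 -c "
from h import *
go(.5272,.058,.106)
snap('wrist','w4')"
```

```text
clk 5.08 tcp [0.5293 0.0582 0.1099] phi 96.5 gap 0.0239 F [0.3 0.2 6.3]
 shift cm (target axes) [ 0.39  0.01 -0.21]  now axes [ 0.39  0.   -0.21] |d| cm 0.4 rotvec [-0.08  0.15  0.01]
```

View pics/w4.png

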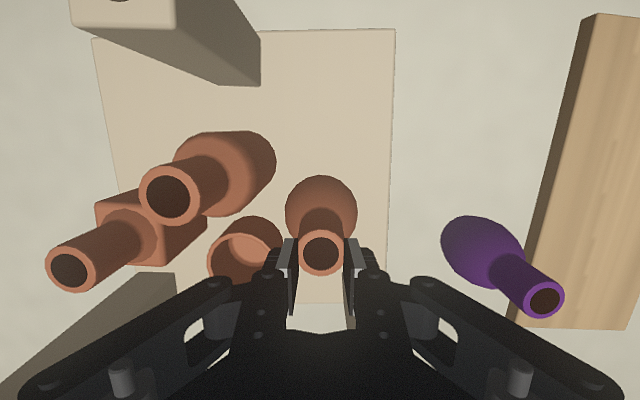

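The neck sits between the pads (321,250). I'll lift it and check.

Emit:
drive_tool:
  plan:
    - [[-0.3, 0, 0, 0, 0, 0, 0.1], [-0.5, 0, 0, 0, 0, 0, 0.1], [-0.7, 0, 0, 0, 0, 0, 0.1], [-1, 0, 0, 0, 0, 0, 0.1], [-1, 0, 0, 0, 0, 0, 0.1]]

```text
clock: 5.55
tcp_pos: [0.528, 0.0581, 0.1443]
orientation: [0.706, -0.04, 0.706, 0.04]
wrist_force: [0.9, -1.0, -3.1]
finger_gap: 0.024
```

```bash
python3 -c "
from h import *
go(.5272,.058,.29)
snap('wrist','w5')
snap('side','s5',(200,80,420,290),2.8)"
```

```text
clk 5.55 tcp [0.528  0.0581 0.1443] phi 96.5 gap 0.0240 F [ 0.9 -1.  -3.1]
 shift cm (target axes) [-14.57   0.    -0.08]  now axes [-14.57   0.    -0.09] |d| cm 14.6 rotvec [-0.09 -0.04 -0.01]
```

View pics/s5.png

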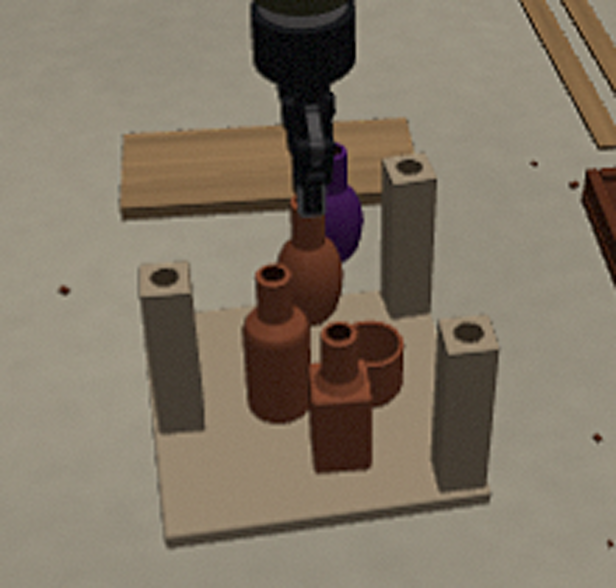

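Emit:
drive_tool:
  plan:
    - [[-2, 0, 0, 0, 0, 0, 0.1], [-3, 0, 0, 0, 0, 0, 0.1], [-3.2, 0, 0, 0, 0, 0, 0.1], [-3.2, 0, 0, 0, 0, 0, 0.1], [-3, 0, 0, 0, 0, 0, 0.1]]

```text
clock: 6.07
tcp_pos: [0.5281, 0.0581, 0.2894]
orientation: [0.706, -0.04, 0.706, 0.04]
wrist_force: [0.8, 0.4, -2.8]
finger_gap: 0.0239
```

```bash
python3 -c "
from h import *
go(.58,.338,.29)"
```

```text
clk 6.07 tcp [0.5281 0.0581 0.2894] phi 96.5 gap 0.0239 F [ 0.8  0.4 -2.8]
 shift cm (target axes) [-0.06 27.21  8.37]  now axes [-0.06 27.22  8.33] |d| cm 28.5 rotvec [-0.09  0.03  0.  ]
```

Emit:
drive_tool:
  plan:
    - [[0, 1.5, 0.4, 0, 0, 0, 0.1], [0, 2.5, 0.7, 0, 0, 0, 0.1], [0, 3, 1, 0, 0, 0, 0.1], [0, 3, 1, 0, 0, 0, 0.1], [0, 3, 1, 0, 0, 0, 0.1]]

```text
clock: 6.48
tcp_pos: [0.5545, 0.193, 0.2878]
orientation: [0.706, -0.04, 0.706, 0.04]
wrist_force: [0.6, -0.7, -2.6]
finger_gap: 0.0237
```

Emit:
drive_tool:
  plan:
    - [[0, 3, 1, 0, 0, 0, 0.1], [0, 3, 1, 0, 0, 0, 0.1], [0, 3, 1, 0, 0, 0, 0.1], [0, 3, 0.8, 0, 0, 0, 0.1], [0, 2.2, 0.4, 0, 0, 0, 0.1]]

```text
clock: 6.9
tcp_pos: [0.5801, 0.3404, 0.2868]
orientation: [0.706, -0.04, 0.706, 0.041]
wrist_force: [-0.2, -0.4, -2.5]
finger_gap: 0.0239
```

Emit:
drive_tool:
  plan:
    - [[2, 0, 0, 0, 0, 0, 0.1], [3, 0, 0, 0, 0, 0, 0.1], [3, 0, 0, 0, 0, 0, 0.1], [3, 0, 0, 0, 0, 0, 0.1], [2, 0, 0, 0, 0, 0, 0.1]]

```text
clock: 7.32
tcp_pos: [0.5784, 0.3373, 0.154]
orientation: [0.705, -0.041, 0.707, 0.04]
wrist_force: [-0.4, -1.0, -4.1]
finger_gap: 0.0233
```

```bash
python3 -c "
from h import *
go(.58,.338,.112)
snap('wrist','w6')"
```

```text
clk 7.32 tcp [0.5784 0.3373 0.154 ] phi 96.5 gap 0.0233 F [-0.4 -1.  -4.1]
 shift cm (target axes) [4.2  0.05 0.16]  now axes [4.19 0.05 0.18] |d| cm 4.2 rotvec [-0.07 -0.22  0.06]
```

View pics/w6.png

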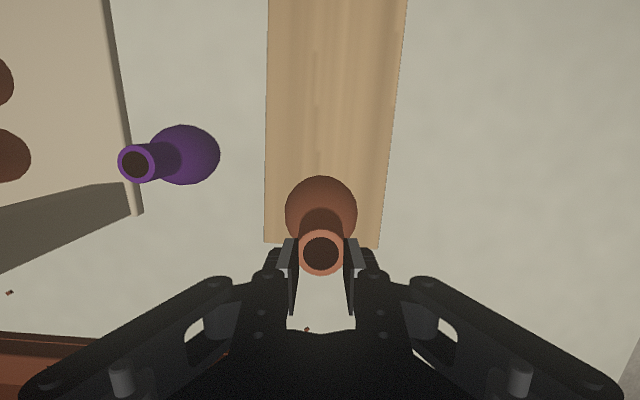

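```bash
python3 -c "
from h import *
c=cam('wrist');np.set_printoptions(precision=4,suppress=True)
print(onz(c,[(264,241),(378,247),(268,60),(400,60)],.018))"
```

```text
[[0.637  0.28   0.018 ]
 [0.6296 0.4067 0.018 ]
 [0.4525 0.2715 0.018 ]
 [0.4381 0.3969 0.018 ]]
```

Emit:
drive_tool:
  plan:
    - [[1, 0, 0, 0, 0, 0, 0.1], [1, 0, 0, 0, 0, 0, 0.1], [0.9, 0, 0, 0, 0, 0, 0.1], [0.4, 0, 0, 0, 0, 0, 0.1], [0.2, 0, 0, 0, 0, 0, 0.1]]

```text
clock: 7.78
tcp_pos: [0.58, 0.3377, 0.1225]
orientation: [0.706, -0.04, 0.706, 0.04]
wrist_force: [-1.2, 0.4, -2.9]
finger_gap: 0.0238
```

Emit:
drive_tool:
  plan:
    - [[0.1, 0, 0, 0, 0, 0, 0.1], [0.1, 0, 0, 0, 0, 0, 0.1], [0.1, 0, 0, 0, 0, 0, 0.1], [0, 0, 0, 0, 0, 0, 0.1], [0, 0, 0, 0, 0, 0, 0.1]]

```text
clock: 8.2
tcp_pos: [0.5801, 0.3379, 0.12]
orientation: [0.706, -0.04, 0.706, 0.04]
wrist_force: [-1.0, 0.4, -2.4]
finger_gap: 0.0236
```

Emit:
drive_tool:
  plan:
    - [[0.2, 0, 0, 0, 0, 0, 0.1], [0.15, 0, 0, 0, 0, 0, 0.1], [0.1, 0, 0, 0, 0, 0, 0.1], [0.1, 0, 0, 0, 0, 0, 0.1], [0, 0, 0, 0, 0, 0, 0.1]]

```text
clock: 8.62
tcp_pos: [0.5798, 0.3377, 0.1137]
orientation: [0.706, -0.04, 0.706, 0.04]
wrist_force: [0.0, -0.2, -3.7]
finger_gap: 0.0238
```

Emit:
drive_tool:
  plan:
    - [[0.1, 0, 0, 0, 0, 0, 0.1], [0.1, 0, 0, 0, 0, 0, 0.1], [0.1, 0, 0, 0, 0, 0, 0.1], [0, 0, 0, 0, 0, 0, 0.1], [0, 0, 0, 0, 0, 0, 0.1]]

```text
clock: 9.03
tcp_pos: [0.5804, 0.338, 0.112]
orientation: [0.706, -0.04, 0.705, 0.04]
wrist_force: [-0.3, -0.8, 3.8]
finger_gap: 0.0237
```

Contact came at the predicted height (0.112, +3.8 N), so I'll release.

Emit:
drive_tool:
  plan:
    - [[0, 0, 0, 0, 0, 0, 0.28], [0, 0, 0, 0, 0, 0, 0.34], [0, 0, 0, 0, 0, 0, 0.4], [0, 0, 0, 0, 0, 0, 0.5], [0, 0, 0, 0, 0, 0, 0.5]]

```text
clock: 9.45
tcp_pos: [0.5798, 0.3377, 0.1108]
orientation: [0.706, -0.04, 0.706, 0.04]
wrist_force: [-0.1, -0.4, -0.1]
finger_gap: 0.0427
```

Emit:
drive_tool:
  plan:
    - [[-1, 0, 0, 0, 0, 0, 0.5], [-1, 0, 0, 0, 0, 0, 0.5], [-2, 0, 0, 0, 0, 0, 0.5], [-3, 0, 0, 0, 0, 0, 0.5], [-3, 0, 0, 0, 0, 0, 0.5]]

```text
clock: 9.87
tcp_pos: [0.5795, 0.3376, 0.2127]
orientation: [0.706, -0.04, 0.706, 0.04]
wrist_force: [1.5, 0.6, 0.9]
finger_gap: 0.0427
```

```bash
python3 -c "
from h import *
go(.4993,-.0113,.25)
snap('wrist','w7')"
```

```text
clk 9.87 tcp [0.5795 0.3376 0.2127] phi 96.5 gap 0.0427 F [1.5 0.6 0.9]
 shift cm (target axes) [ -3.73 -33.73 -11.97]  now axes [ -3.72 -33.75 -11.93] |d| cm 36.0 rotvec [-0.09 -0.04  0.01]
```

View pics/w7.png

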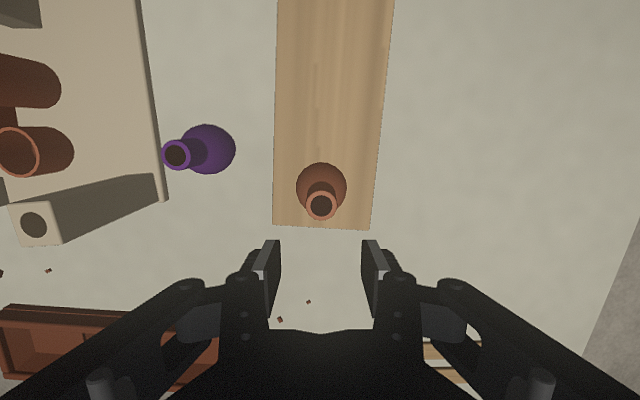

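The globe stands upright on the board at (321,205). The straight bottle is next.

Emit:
drive_tool:
  plan:
    - [[-1.5, -2, -0.7, 0, 0, 0, 0.5], [-1.5, -3.6, -1.3, 0, 0, 0, 0.5], [-0.7, -3.6, -1.3, 0, 0, 0, 0.5], [0, -3.6, -1.3, 0, 0, 0, 0.5], [0, -3.6, -1.3, 0, 0, 0, 0.5]]

```text
clock: 10.33
tcp_pos: [0.5401, 0.167, 0.2502]
orientation: [0.707, -0.04, 0.705, 0.041]
wrist_force: [0.8, -0.0, -0.5]
finger_gap: 0.0428
```

Emit:
drive_tool:
  plan:
    - [[0, -3.6, -1.3, 0, 0, 0, 0.5], [0, -3.6, -1.3, 0, 0, 0, 0.5], [0, -3.6, -1.3, 0, 0, 0, 0.5], [0, -3.6, -1.3, 0, 0, 0, 0.5], [0, -2.9, -0.8, 0, 0, 0, 0.5]]

```text
clock: 10.75
tcp_pos: [0.4991, -0.0128, 0.2496]
orientation: [0.707, -0.04, 0.705, 0.04]
wrist_force: [0.2, 0.1, 0.1]
finger_gap: 0.0431
```

Emit:
drive_tool:
  plan:
    - [[1, 0, 0, 0, 0, 0, 0.5], [1.5, 0, 0, 0, 0, 0, 0.5], [1.5, 0, 0, 0, 0, 0, 0.5], [1, 0, 0, 0, 0, 0, 0.5], [1, 0, 0, 0, 0, 0, 0.5]]

```text
clock: 11.17
tcp_pos: [0.5001, -0.0104, 0.188]
orientation: [0.706, -0.04, 0.706, 0.04]
wrist_force: [0.2, 0.3, -0.7]
finger_gap: 0.0428
```

```bash
python3 -c "
from h import *
go(.4993,-.0113,.124)
snap('wrist','w8')"
```

```text
clk 11.17 tcp [ 0.5001 -0.0104  0.188 ] phi 96.5 gap 0.0428 F [ 0.2  0.3 -0.7]
 shift cm (target axes) [ 6.4  -0.08 -0.09]  now axes [ 6.4  -0.08 -0.09] |d| cm 6.4 rotvec [-0.08  0.05  0.  ]
```

View pics/w8.png

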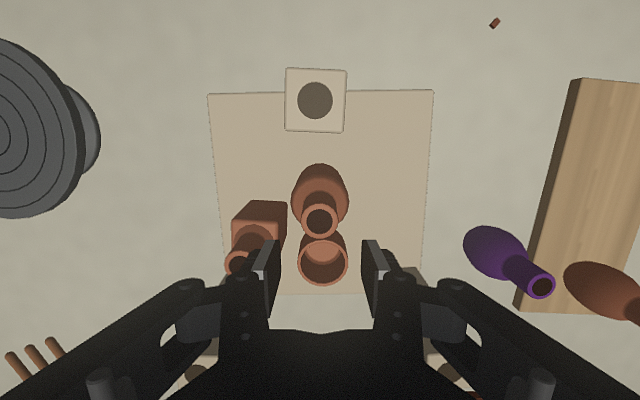

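Emit:
drive_tool:
  plan:
    - [[1.5, -0.08, -0.08, 0, 0, 0, 0.5], [1.5, 0, 0, 0, 0, 0, 0.5], [1.5, 0, 0, 0, 0, 0, 0.5], [1.4, 0, 0, 0, 0, 0, 0.5], [0.5, 0, 0, 0, 0, 0, 0.5]]

```text
clock: 11.63
tcp_pos: [0.4984, -0.0109, 0.1227]
orientation: [0.705, -0.04, 0.707, 0.041]
wrist_force: [0.0, 0.2, 0.5]
finger_gap: 0.0428
```

Emit:
drive_tool:
  plan:
    - [[0, 0, 0, 0, 0, 0, 0.4], [0, 0, 0, 0, 0, 0, 0.36], [0, 0, 0, 0, 0, 0, 0.34], [0, 0, 0, 0, 0, 0, 0.32], [0, 0, 0, 0, 0, 0, 0.3]]

```text
clock: 12.05
tcp_pos: [0.5002, -0.0115, 0.1254]
orientation: [0.707, -0.04, 0.705, 0.04]
wrist_force: [-0.6, 0.3, 4.1]
finger_gap: 0.0262
```

Emit:
drive_tool:
  plan:
    - [[0, 0, 0, 0, 0, 0, 0.25], [0, 0, 0, 0, 0, 0, 0.2], [0, 0, 0, 0, 0, 0, 0.1], [0, 0, 0, 0, 0, 0, 0.1], [0, 0, 0, 0, 0, 0, 0.1]]

```text
clock: 12.47
tcp_pos: [0.5002, -0.0115, 0.1255]
orientation: [0.707, -0.04, 0.705, 0.04]
wrist_force: [-1.7, 0.7, 5.9]
finger_gap: 0.0254
```

Emit:
drive_tool:
  plan:
    - [[-0.3, 0, 0, 0, 0, 0, 0.1], [-0.5, 0, 0, 0, 0, 0, 0.1], [-0.7, 0, 0, 0, 0, 0, 0.1], [-1, 0, 0, 0, 0, 0, 0.1], [-1, 0, 0, 0, 0, 0, 0.1]]

```text
clock: 12.88
tcp_pos: [0.499, -0.0114, 0.1599]
orientation: [0.706, -0.04, 0.706, 0.04]
wrist_force: [0.7, 0.3, -0.8]
finger_gap: 0.0251
```

```bash
python3 -c "
from h import *
go(.485,.334,.31)
snap('side','s9',(200,80,420,290),2.8)"
```

```text
clk 12.88 tcp [ 0.499  -0.0114  0.1599] phi 96.5 gap 0.0251 F [ 0.7  0.3 -0.8]
 shift cm (target axes) [-15.01  34.48   2.58]  now axes [-15.    34.48   2.51] |d| cm 37.7 rotvec [-0.09 -0.02 -0.01]
```

View pics/s9.png

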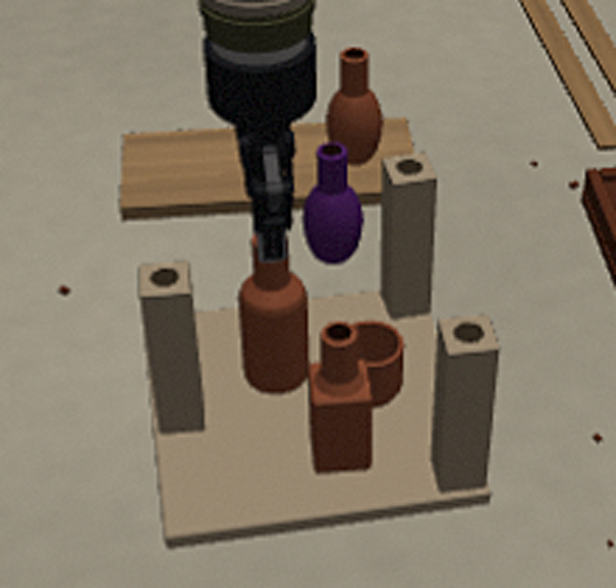

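Emit:
drive_tool:
  plan:
    - [[-2, 0, 0, 0, 0, 0, 0.1], [-3, 0, 0, 0, 0, 0, 0.1], [-3.3, 0, 0, 0, 0, 0, 0.1], [-3.5, 0, 0, 0, 0, 0, 0.1], [-3.2, 0, 0, 0, 0, 0, 0.1]]

```text
clock: 13.35
tcp_pos: [0.499, -0.0114, 0.3116]
orientation: [0.706, -0.04, 0.706, 0.04]
wrist_force: [1.6, 0.2, -1.5]
finger_gap: 0.0249
```

Emit:
drive_tool:
  plan:
    - [[0, 1.5, 0.1, 0, 0, 0, 0.1], [0, 3, 0.2, 0, 0, 0, 0.1], [0, 3.8, 0.3, 0, 0, 0, 0.1], [0, 3.8, 0.3, 0, 0, 0, 0.1], [0, 3.8, 0.3, 0, 0, 0, 0.1]]

```text
clock: 13.77
tcp_pos: [0.4931, 0.1492, 0.3099]
orientation: [0.706, -0.04, 0.706, 0.04]
wrist_force: [0.8, -0.3, -1.7]
finger_gap: 0.0255
```

Emit:
drive_tool:
  plan:
    - [[0, 3.8, 0.3, 0, 0, 0, 0.1], [0, 3.8, 0.3, 0, 0, 0, 0.1], [0, 3.8, 0.3, 0, 0, 0, 0.1], [0, 3.8, 0.2, 0, 0, 0, 0.1], [0, 3.2, 0.2, 0, 0, 0, 0.1]]

```text
clock: 14.18
tcp_pos: [0.4846, 0.3348, 0.3096]
orientation: [0.706, -0.04, 0.706, 0.041]
wrist_force: [0.7, -0.2, -2.0]
finger_gap: 0.0253
```

Emit:
drive_tool:
  plan:
    - [[2, 0, 0, 0, 0, 0, 0.1], [3, 0, 0, 0, 0, 0, 0.1], [3.5, 0, 0, 0, 0, 0, 0.1], [3.5, 0, 0, 0, 0, 0, 0.1], [2, 0, 0, 0, 0, 0, 0.1]]

```text
clock: 14.6
tcp_pos: [0.4834, 0.3316, 0.1655]
orientation: [0.705, -0.041, 0.707, 0.04]
wrist_force: [0.1, 0.4, -2.8]
finger_gap: 0.0252
```

```bash
python3 -c "
from h import *
go(.485,.334,.1275)"
```

```text
clk 14.60 tcp [0.4834 0.3316 0.1655] phi 96.5 gap 0.0252 F [ 0.1  0.4 -2.8]
 shift cm (target axes) [3.8  0.22 0.18]  now axes [3.8  0.23 0.2 ] |d| cm 3.8 rotvec [-0.06 -0.22  0.08]
```

Emit:
drive_tool:
  plan:
    - [[1, 0, 0, 0, 0, 0, 0.1], [1, 0, 0, 0, 0, 0, 0.1], [0.9, 0, 0, 0, 0, 0, 0.1], [0.4, 0, 0, 0, 0, 0, 0.1], [0.2, 0, 0, 0, 0, 0, 0.1]]

```text
clock: 15.02
tcp_pos: [0.4857, 0.3324, 0.1345]
orientation: [0.706, -0.04, 0.706, 0.04]
wrist_force: [-0.3, -0.6, -2.4]
finger_gap: 0.0251
```

Emit:
drive_tool:
  plan:
    - [[0.1, 0, 0, 0, 0, 0, 0.1], [0.1, 0, 0, 0, 0, 0, 0.1], [0, 0, 0, 0, 0, 0, 0.1], [0, 0, 0, 0, 0, 0, 0.1], [0, 0, 0, 0, 0, 0, 0.1]]

```text
clock: 15.43
tcp_pos: [0.4855, 0.3323, 0.1326]
orientation: [0.706, -0.04, 0.706, 0.04]
wrist_force: [-0.1, -0.3, -2.0]
finger_gap: 0.0252
```

Now 5 mm to go.

Emit:
drive_tool:
  plan:
    - [[0.1, 0, 0, 0, 0, 0, 0.1], [0.1, 0, 0, 0, 0, 0, 0.1], [0.1, 0, 0, 0, 0, 0, 0.1], [0.05, 0, 0, 0, 0, 0, 0.1], [0, 0, 0, 0, 0, 0, 0.1]]

```text
clock: 15.85
tcp_pos: [0.485, 0.3321, 0.1284]
orientation: [0.706, -0.04, 0.706, 0.04]
wrist_force: [0.1, 0.2, -2.1]
finger_gap: 0.025
```

Emit:
drive_tool:
  plan:
    - [[0.1, 0, 0, 0, 0, 0, 0.1], [0.1, 0, 0, 0, 0, 0, 0.1], [0.1, 0, 0, 0, 0, 0, 0.1], [0, 0, 0, 0, 0, 0, 0.1], [0, 0, 0, 0, 0, 0, 0.1]]

```text
clock: 16.27
tcp_pos: [0.4862, 0.3326, 0.1276]
orientation: [0.707, -0.04, 0.705, 0.041]
wrist_force: [-1.1, -1.3, 7.3]
finger_gap: 0.0255
```

Emit:
drive_tool:
  plan:
    - [[0, 0, 0, 0, 0, 0, 0.28], [0, 0, 0, 0, 0, 0, 0.34], [0, 0, 0, 0, 0, 0, 0.4], [0, 0, 0, 0, 0, 0, 0.5], [0, 0, 0, 0, 0, 0, 0.5]]

```text
clock: 16.68
tcp_pos: [0.4851, 0.3321, 0.1254]
orientation: [0.706, -0.04, 0.706, 0.04]
wrist_force: [0.7, -0.4, 0.3]
finger_gap: 0.0426
```

Emit:
drive_tool:
  plan:
    - [[-1, 0, 0, 0, 0, 0, 0.5], [-1, 0, 0, 0, 0, 0, 0.5], [-2, 0, 0, 0, 0, 0, 0.5], [-3, 0, 0, 0, 0, 0, 0.5], [-3, 0, 0, 0, 0, 0, 0.5]]

```text
clock: 17.1
tcp_pos: [0.4847, 0.332, 0.2271]
orientation: [0.706, -0.04, 0.706, 0.04]
wrist_force: [0.2, 0.3, -0.0]
finger_gap: 0.0426
```

```bash
python3 -c "
from h import *
go(.547,-.069,.25)
snap('wrist','w10')"
```

```text
clk 17.10 tcp [0.4847 0.332  0.2271] phi 96.5 gap 0.0426 F [ 0.2  0.3 -0. ]
 shift cm (target axes) [ -2.29 -40.55   1.58]  now axes [ -2.28 -40.54   1.64] |d| cm 40.6 rotvec [-0.09 -0.05  0.01]
```

View pics/w10.png

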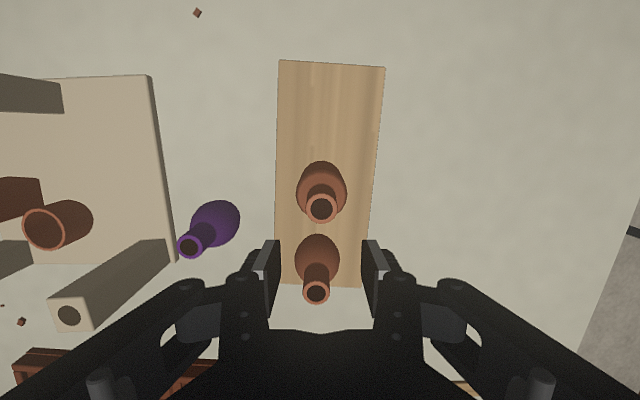

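Both bottles stand upright on the board. Next is the square bottle.

Emit:
drive_tool:
  plan:
    - [[-1, -2, 0.1, 0, 0, 0, 0.5], [-1.3, -4, 0.2, 0, 0, 0, 0.5], [0, -4, 0.2, 0, 0, 0, 0.5], [0, -4, 0.2, 0, 0, 0, 0.5], [0, -4, 0.2, 0, 0, 0, 0.5]]

```text
clock: 17.57
tcp_pos: [0.5149, 0.1534, 0.2501]
orientation: [0.707, -0.04, 0.705, 0.041]
wrist_force: [0.8, 0.7, 0.4]
finger_gap: 0.0428
```

Emit:
drive_tool:
  plan:
    - [[0, -4, 0.2, 0, 0, 0, 0.5], [0, -4, 0.2, 0, 0, 0, 0.5], [0, -4, 0.2, 0, 0, 0, 0.5], [0, -4, 0.1, 0, 0, 0, 0.5], [0, -4, 0, 0, 0, 0, 0.5]]

```text
clock: 17.98
tcp_pos: [0.5445, -0.0452, 0.2498]
orientation: [0.707, -0.04, 0.705, 0.04]
wrist_force: [0.9, 0.4, 0.0]
finger_gap: 0.0429
```

Emit:
drive_tool:
  plan:
    - [[0, -2.5, 0, 0, 0, 0, 0.5], [2, 0, 0, 0, 0, 0, 0.5], [2, 0, 0, 0, 0, 0, 0.5], [2, 0, 0, 0, 0, 0, 0.5], [1, 0, 0, 0, 0, 0, 0.5]]

```text
clock: 18.4
tcp_pos: [0.5462, -0.0683, 0.1771]
orientation: [0.705, -0.04, 0.707, 0.04]
wrist_force: [-0.3, -0.4, -0.4]
finger_gap: 0.0429
```

```bash
python3 -c "
from h import *
go(.547,-.069,.114)
snap('wrist','w11')"
```

```text
clk 18.40 tcp [ 0.5462 -0.0683  0.1771] phi 96.5 gap 0.0429 F [-0.3 -0.4 -0.4]
 shift cm (target axes) [ 6.31 -0.08  0.08]  now axes [ 6.31 -0.09  0.08] |d| cm 6.3 rotvec [-0.14 -0.08 -0.04]
```

View pics/w11.png

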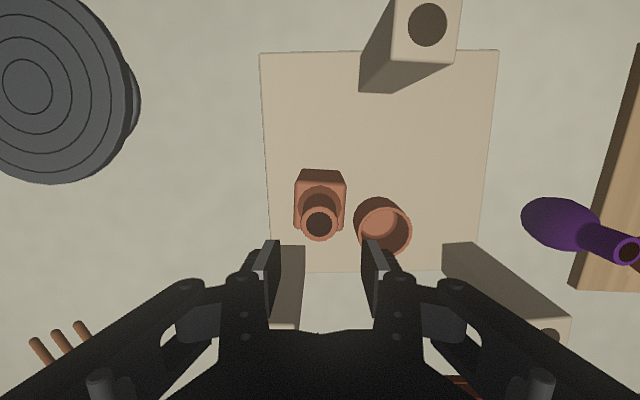

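Emit:
drive_tool:
  plan:
    - [[1.5, -0.08, 0.05, 0, 0, 0, 0.5], [1.5, 0, 0, 0, 0, 0, 0.5], [1.5, 0, 0, 0, 0, 0, 0.5], [1.3, 0, 0, 0, 0, 0, 0.5], [0.5, 0, 0, 0, 0, 0, 0.5]]

```text
clock: 18.87
tcp_pos: [0.5473, -0.0684, 0.115]
orientation: [0.706, -0.04, 0.706, 0.04]
wrist_force: [-0.5, 0.4, -0.1]
finger_gap: 0.0429
```

Emit:
drive_tool:
  plan:
    - [[0, 0, 0, 0, 0, 0, 0.4], [0, 0, 0, 0, 0, 0, 0.36], [0, 0, 0, 0, 0, 0, 0.34], [0, 0, 0, 0, 0, 0, 0.32], [0, 0, 0, 0, 0, 0, 0.3]]

```text
clock: 19.28
tcp_pos: [0.5486, -0.0692, 0.117]
orientation: [0.707, -0.041, 0.705, 0.04]
wrist_force: [-0.5, -0.8, 4.5]
finger_gap: 0.0263
```

Emit:
drive_tool:
  plan:
    - [[0, 0, 0, 0, 0, 0, 0.25], [0, 0, 0, 0, 0, 0, 0.2], [0, 0, 0, 0, 0, 0, 0.1], [0, 0, 0, 0, 0, 0, 0.1], [0, 0, 0, 0, 0, 0, 0.1]]

```text
clock: 19.7
tcp_pos: [0.5485, -0.0692, 0.1171]
orientation: [0.707, -0.041, 0.705, 0.04]
wrist_force: [-1.6, 0.2, 5.8]
finger_gap: 0.0251
```

Emit:
drive_tool:
  plan:
    - [[-0.3, 0, 0, 0, 0, 0, 0.1], [-0.5, 0, 0, 0, 0, 0, 0.1], [-0.7, 0, 0, 0, 0, 0, 0.1], [-1, 0, 0, 0, 0, 0, 0.1], [-1, 0, 0, 0, 0, 0, 0.1]]

```text
clock: 20.12
tcp_pos: [0.5472, -0.0686, 0.1511]
orientation: [0.706, -0.04, 0.706, 0.04]
wrist_force: [0.1, -0.6, -3.3]
finger_gap: 0.0251
```

```bash
python3 -c "
from h import *
go(.395,.330,.32)
snap('wrist','w12')"
```

```text
clk 20.12 tcp [ 0.5472 -0.0686  0.1511] phi 96.5 gap 0.0251 F [ 0.1 -0.6 -3.3]
 shift cm (target axes) [-16.89  41.34 -10.54]  now axes [-16.86  41.34 -10.61] |d| cm 45.9 rotvec [-0.09 -0.04 -0.03]
```

View pics/w12.png

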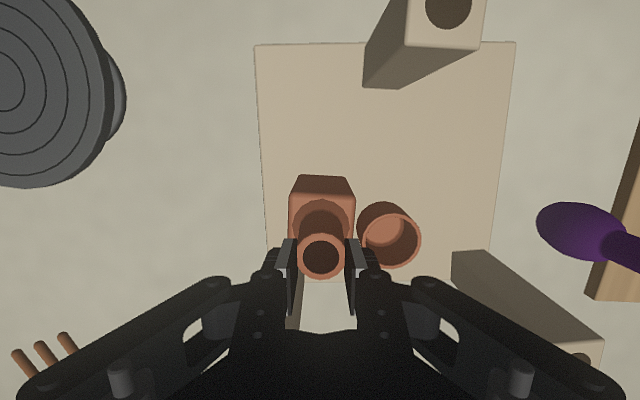

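Emit:
drive_tool:
  plan:
    - [[-2, 0, 0, 0, 0, 0, 0.1], [-3.5, 0, 0, 0, 0, 0, 0.1], [-4, 0, 0, 0, 0, 0, 0.1], [-4, 0, 0, 0, 0, 0, 0.1], [-3.4, 0, 0, 0, 0, 0, 0.1]]

```text
clock: 20.58
tcp_pos: [0.5475, -0.0687, 0.3229]
orientation: [0.707, -0.04, 0.705, 0.04]
wrist_force: [0.4, -0.0, -2.4]
finger_gap: 0.0249
```

Emit:
drive_tool:
  plan:
    - [[0, 2, -0.5, 0, 0, 0, 0.1], [0, 3.5, -0.9, 0, 0, 0, 0.1], [0, 3.6, -0.9, 0, 0, 0, 0.1], [0, 3.6, -0.9, 0, 0, 0, 0.1], [0, 3.6, -0.9, 0, 0, 0, 0.1]]

```text
clock: 21.0
tcp_pos: [0.4876, 0.0897, 0.3201]
orientation: [0.706, -0.04, 0.706, 0.04]
wrist_force: [1.5, -0.1, -3.9]
finger_gap: 0.0251
```

Emit:
drive_tool:
  plan:
    - [[0, 3.6, -1, 0, 0, 0, 0.1], [0, 3.6, -1, 0, 0, 0, 0.1], [0, 3.6, -1, 0, 0, 0, 0.1], [0, 3.6, -1, 0, 0, 0, 0.1], [0, 3.6, -1, 0, 0, 0, 0.1]]

```text
clock: 21.42
tcp_pos: [0.4172, 0.2633, 0.3203]
orientation: [0.706, -0.04, 0.706, 0.04]
wrist_force: [0.7, -0.4, -2.9]
finger_gap: 0.0249
```

Emit:
drive_tool:
  plan:
    - [[0, 3, -0.7, 0, 0, 0, 0.1], [0, 2.3, -0.5, 0, 0, 0, 0.1], [0, 1.2, -0.2, 0, 0, 0, 0.1], [0, 0.5, -0.1, 0, 0, 0, 0.1], [0, 0, 0, 0, 0, 0, 0.1]]

```text
clock: 21.83
tcp_pos: [0.3952, 0.3301, 0.3196]
orientation: [0.706, -0.041, 0.706, 0.041]
wrist_force: [0.5, -0.5, -3.8]
finger_gap: 0.025
```

```bash
python3 -c "
from h import *
go(.395,.330,.1191)"
```

```text
clk 21.83 tcp [0.3952 0.3301 0.3196] phi 96.6 gap 0.0250 F [ 0.5 -0.5 -3.8]
 shift cm (target axes) [ 2.005e+01 -1.000e-02 -2.000e-02]  now axes [ 2.005e+01 -1.000e-02 -3.000e-02] |d| cm 20.0 rotvec [-0.    0.01  0.01]
```

Emit:
drive_tool:
  plan:
    - [[2, 0, 0, 0, 0, 0, 0.1], [3.5, 0, 0, 0, 0, 0, 0.1], [4, 0, 0, 0, 0, 0, 0.1], [4, 0, 0, 0, 0, 0, 0.1], [3, 0, 0, 0, 0, 0, 0.1]]

```text
clock: 22.25
tcp_pos: [0.395, 0.3272, 0.1517]
orientation: [0.705, -0.04, 0.707, 0.039]
wrist_force: [-1.0, -0.2, -3.4]
finger_gap: 0.0244
```

Emit:
drive_tool:
  plan:
    - [[1.5, 0, 0, 0, 0, 0, 0.1], [0.6, 0, 0, 0, 0, 0, 0.1], [0.4, 0, 0, 0, 0, 0, 0.1], [0.3, 0, 0, 0, 0, 0, 0.1], [0, 0, 0, 0, 0, 0, 0.1]]

```text
clock: 22.67
tcp_pos: [0.3965, 0.3296, 0.1274]
orientation: [0.707, -0.04, 0.705, 0.04]
wrist_force: [1.2, -0.6, -3.6]
finger_gap: 0.0253
```

Emit:
drive_tool:
  plan:
    - [[0.1, 0, 0, 0, 0, 0, 0.1], [0.1, 0, 0, 0, 0, 0, 0.1], [0, 0, 0, 0, 0, 0, 0.1], [0, 0, 0, 0, 0, 0, 0.1], [0, 0, 0, 0, 0, 0, 0.1]]

```text
clock: 23.08
tcp_pos: [0.3955, 0.3298, 0.1248]
orientation: [0.706, -0.04, 0.706, 0.04]
wrist_force: [-0.2, -1.4, -3.2]
finger_gap: 0.0248
```

Emit:
drive_tool:
  plan:
    - [[0.1, 0, 0, 0, 0, 0, 0.1], [0.1, 0, 0, 0, 0, 0, 0.1], [0.1, 0, 0, 0, 0, 0, 0.1], [0.1, 0, 0, 0, 0, 0, 0.1], [0, 0, 0, 0, 0, 0, 0.1]]

```text
clock: 23.5
tcp_pos: [0.3952, 0.3295, 0.1202]
orientation: [0.706, -0.04, 0.706, 0.04]
wrist_force: [0.0, -0.3, -3.2]
finger_gap: 0.0246
```

Emit:
drive_tool:
  plan:
    - [[0.1, 0, 0, 0, 0, 0, 0.1], [0.1, 0, 0, 0, 0, 0, 0.1], [0.1, 0, 0, 0, 0, 0, 0.1], [0, 0, 0, 0, 0, 0, 0.1], [0, 0, 0, 0, 0, 0, 0.1]]

```text
clock: 23.92
tcp_pos: [0.3964, 0.33, 0.1193]
orientation: [0.707, -0.04, 0.705, 0.041]
wrist_force: [-1.7, -1.1, 7.4]
finger_gap: 0.0248
```

Emit:
drive_tool:
  plan:
    - [[0, 0, 0, 0, 0, 0, 0.28], [0, 0, 0, 0, 0, 0, 0.34], [0, 0, 0, 0, 0, 0, 0.4], [0, 0, 0, 0, 0, 0, 0.5], [0, 0, 0, 0, 0, 0, 0.5]]

```text
clock: 24.33
tcp_pos: [0.3954, 0.3296, 0.1174]
orientation: [0.706, -0.04, 0.706, 0.04]
wrist_force: [0.5, 0.1, 0.7]
finger_gap: 0.0426
```

Emit:
drive_tool:
  plan:
    - [[-1, 0, 0, 0, 0, 0, 0.5], [-1, 0, 0, 0, 0, 0, 0.5], [-3, 0, 0, 0, 0, 0, 0.5], [-4, 0, 0, 0, 0, 0, 0.5], [-4, 0, 0, 0, 0, 0, 0.5]]

```text
clock: 24.75
tcp_pos: [0.3946, 0.3292, 0.2493]
orientation: [0.706, -0.04, 0.706, 0.04]
wrist_force: [0.9, -0.5, 0.7]
finger_gap: 0.0429
```

```bash
python3 -c "
from h import *
go(.573,.0005,.26)
snap('wrist','w13')"
```

```text
clk 24.75 tcp [0.3946 0.3292 0.2493] phi 96.5 gap 0.0429 F [ 0.9 -0.5  0.7]
 shift cm (target axes) [ -1.07 -34.7   13.94]  now axes [ -1.07 -34.68  13.99] |d| cm 37.4 rotvec [-0.09 -0.07  0.02]
```

View pics/w13.png

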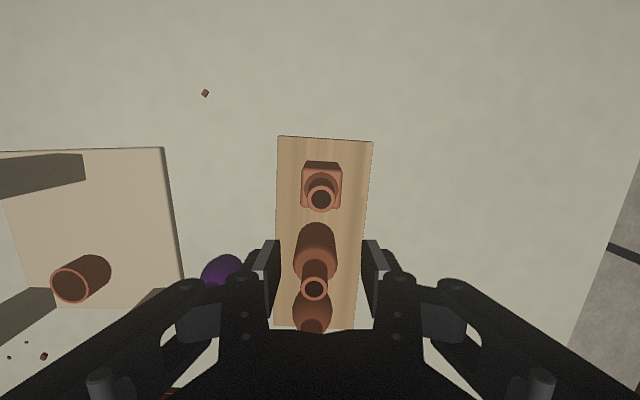

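All three bottles stand on the board. Now the cup.

Emit:
drive_tool:
  plan:
    - [[-1, -1.5, 0.6, 0, 0, 0, 0.5], [-0.5, -3.5, 1.4, 0, 0, 0, 0.5], [0, -3.5, 1.4, 0, 0, 0, 0.5], [0, -3.5, 1.4, 0, 0, 0, 0.5], [0, -3.5, 1.4, 0, 0, 0, 0.5]]

```text
clock: 25.22
tcp_pos: [0.4753, 0.1814, 0.2641]
orientation: [0.707, -0.04, 0.705, 0.041]
wrist_force: [0.4, 1.1, -0.4]
finger_gap: 0.0428
```

Emit:
drive_tool:
  plan:
    - [[0, -3.5, 1.4, 0, 0, 0, 0.7], [0, -3.5, 1.4, 0, 0, 0, 0.8], [0, -3.5, 1.4, 0, 0, 0, 1], [0, -3.5, 1.4, 0, 0, 0, 1], [0, -3.5, 1.4, 0, 0, 0, 1]]

```text
clock: 25.63
tcp_pos: [0.5647, 0.0148, 0.2638]
orientation: [0.707, -0.04, 0.705, 0.04]
wrist_force: [0.6, 0.3, 0.6]
finger_gap: 0.0851
```

Emit:
drive_tool:
  plan:
    - [[0, -1.7, 0.8, 0, 0, 0, 1], [0, 0, 0, 0, 0, 0, 1], [0, 0, 0, 0, 0, 0, 1], [0, 0, 0, 0, 0, 0, 1], [0, 0, 0, 0, 0, 0, 1]]

```text
clock: 26.05
tcp_pos: [0.5733, 0.0018, 0.2631]
orientation: [0.706, -0.041, 0.706, 0.041]
wrist_force: [-0.4, 0.2, 0.0]
finger_gap: 0.0856
```

```bash
python3 -c "
from h import *
go(.573,.0005,.034)
im,c=snap('wrist','w14')"
```

```text
clk 26.05 tcp [0.5733 0.0018 0.2631] phi 96.6 gap 0.0856 F [-0.4  0.2  0. ]
 shift cm (target axes) [22.91 -0.13 -0.05]  now axes [22.91 -0.13 -0.06] |d| cm 22.9 rotvec [-0.01  0.03 -0.01]
```

View pics/w14.png

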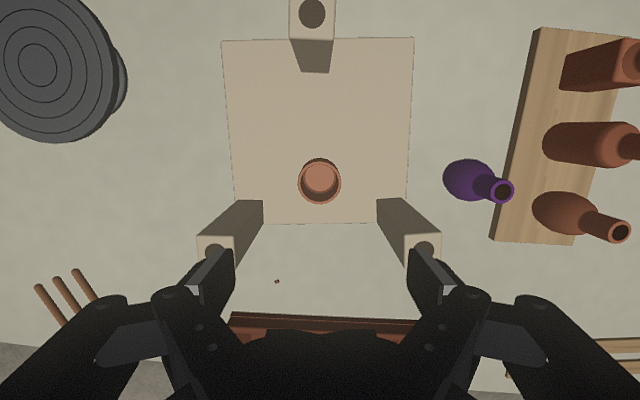

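```bash
python3 - <<'E'
from h import *
im=cv2.imread("pics/w14_raw.png"); hsv=cv2.cvtColor(im,cv2.COLOR_BGR2HSV); c=cam("wrist")
m=((hsv[:,:,1]>85)&((hsv[:,:,0]<14))).astype(np.uint8); m[:,:280]=0;m[:,360:]=0;m[:140]=0;m[220:]=0
pts=cv2.findNonZero(m)[:,0]; x,y,w,h=cv2.boundingRect(m); print(x,y,w,h)
# rim = lower part circle: use widest cols and lowest row
print(onz(c,[(x+w/2-.5,182)],.071), onz(c,[(320,y+h-.5)],.071)) # far edge of rim
e=onz(c,[(x-.5,182),(x+w-.5,182)],.071);print(e,np.linalg.norm(e[0]-e[1]))
go(.573,.0005,.034)
E
```

```text
298 158 43 46
[[5.73034672e-01 1.98896712e-04 7.10000000e-02]] [[0.60071487 0.00465331 0.071     ]]
[[ 0.57613198 -0.02672817  0.071     ]
 [ 0.56992742  0.02712905  0.071     ]] 0.05421343680724216
clk 26.10 tcp [0.5733 0.002  0.2631] phi 96.6 gap 0.0854 F [-0.6 -1.1 -0.3]
 shift cm (target axes) [22.91 -0.14 -0.04]  now axes [22.91 -0.15 -0.05] |d| cm 22.9 rotvec [ 0.01  0.03 -0.01]
```

Emit:
drive_tool:
  plan:
    - [[2, -0.15, 0, 0, 0, 0, 0.85], [3, 0, 0, 0, 0, 0, 0.85], [3, 0, 0, 0, 0, 0, 0.85], [2.5, 0, 0, 0, 0, 0, 0.85], [1.5, 0, 0, 0, 0, 0, 0.85]]

```text
clock: 26.52
tcp_pos: [0.5719, 0.0008, 0.1399]
orientation: [0.705, -0.041, 0.707, 0.041]
wrist_force: [0.2, 0.2, -0.2]
finger_gap: 0.0732
```

Emit:
drive_tool:
  plan:
    - [[1.5, 0, 0, 0, 0, 0, 0.85], [1, 0, 0, 0, 0, 0, 0.85], [0.5, 0, 0, 0, 0, 0, 0.85], [0, 0, 0, 0, 0, 0, 0.85], [0, 0, 0, 0, 0, 0, 0.85]]

```text
clock: 26.93
tcp_pos: [0.5742, -0.0004, 0.1131]
orientation: [0.706, -0.04, 0.706, 0.04]
wrist_force: [0.6, -0.1, -0.3]
finger_gap: 0.0726
```

```bash
python3 -c "
from h import *
go(.573,.0003,.034)
im,c=snap('wrist','w15')
im,c=snap('side','s15',(200,80,420,290),2.8)"
```

```text
clk 26.93 tcp [ 5.742e-01 -4.000e-04  1.131e-01] phi 96.5 gap 0.0726 F [ 0.6 -0.1 -0.3]
 shift cm (target axes) [ 7.91  0.08 -0.11]  now axes [ 7.91  0.08 -0.12] |d| cm 7.9 rotvec [-0.05  0.04  0.  ]
```

View pics/w15.png

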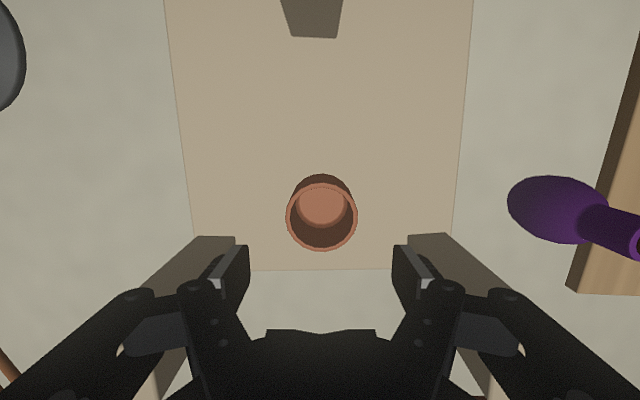

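View pics/s15.png

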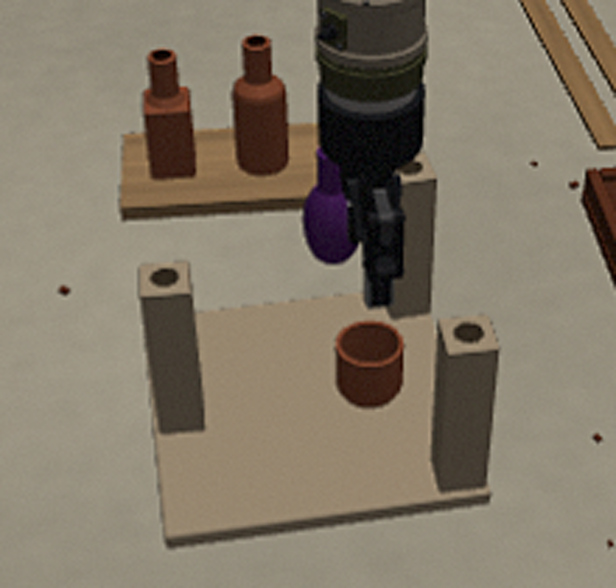

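Emit:
drive_tool:
  plan:
    - [[1.5, 0.05, -0.1, 0, 0, 0, 0.85], [1.5, 0, 0, 0, 0, 0, 0.85], [1.5, 0, 0, 0, 0, 0, 0.85], [1, 0, 0, 0, 0, 0, 0.85], [0, 0, 0, 0, 0, 0, 0.85]]

```text
clock: 27.45
tcp_pos: [0.5718, -0.0003, 0.056]
orientation: [0.705, -0.04, 0.707, 0.04]
wrist_force: [-0.3, 0.8, 0.2]
finger_gap: 0.0726
```

Emit:
drive_tool:
  plan:
    - [[1, 0, 0, 0, 0, 0, 0.85], [0.7, 0, 0, 0, 0, 0, 0.85], [0.5, 0, 0, 0, 0, 0, 0.85], [0.2, 0, 0, 0, 0, 0, 0.85], [0, 0, 0, 0, 0, 0, 0.85]]

```text
clock: 27.87
tcp_pos: [0.5726, -0.0003, 0.033]
orientation: [0.706, -0.04, 0.706, 0.04]
wrist_force: [-0.3, 1.1, -0.6]
finger_gap: 0.0722
```

```bash
python3 -c "
from h import *
go(.573,.0003,.034)
im,c=snap('wrist','w16')"
```

```text
clk 27.87 tcp [ 5.726e-01 -3.000e-04  3.300e-02] phi 96.5 gap 0.0722 F [-0.3  1.1 -0.6]
 shift cm (target axes) [-0.1   0.06  0.05]  now axes [-0.1   0.06  0.05] |d| cm 0.1 rotvec [-0.09 -0.04 -0.02]
```

View pics/w16.png

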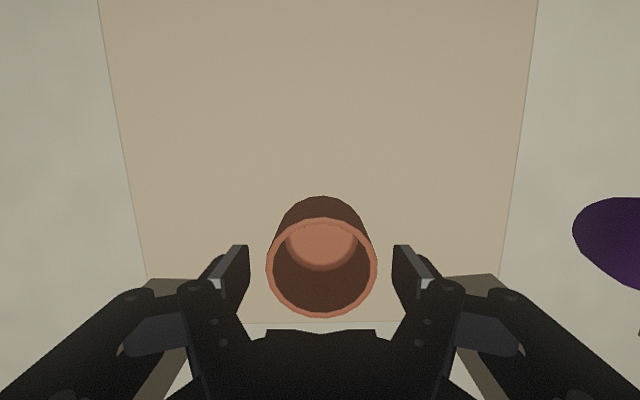

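The cup (321,268) is centred between the pads, so I'll close on it gently.

Emit:
drive_tool:
  plan:
    - [[0, 0, 0, 0, 0, 0, 0.75], [0, 0, 0, 0, 0, 0, 0.7], [0, 0, 0, 0, 0, 0, 0.66], [0, 0, 0, 0, 0, 0, 0.62], [0, 0, 0, 0, 0, 0, 0.58]]
  squeeze: 30

```text
clock: 28.33
tcp_pos: [0.5736, -0.0004, 0.0342]
orientation: [0.706, -0.04, 0.705, 0.04]
wrist_force: [0.0, 1.3, 3.9]
finger_gap: 0.0538
```

Emit:
drive_tool:
  plan:
    - [[0, 0, 0, 0, 0, 0, 0.5], [0, 0, 0, 0, 0, 0, 0.45], [0, 0, 0, 0, 0, 0, 0.45], [0, 0, 0, 0, 0, 0, 0.45], [0, 0, 0, 0, 0, 0, 0.45]]

```text
clock: 28.75
tcp_pos: [0.5735, -0.0003, 0.0342]
orientation: [0.706, -0.04, 0.705, 0.04]
wrist_force: [0.2, 0.4, 5.2]
finger_gap: 0.054
```

Emit:
drive_tool:
  plan:
    - [[-0.3, 0, 0, 0, 0, 0, 0.45], [-0.5, 0, 0, 0, 0, 0, 0.45], [-0.7, 0, 0, 0, 0, 0, 0.45], [-1, 0, 0, 0, 0, 0, 0.45], [-1, 0, 0, 0, 0, 0, 0.45]]

```text
clock: 29.17
tcp_pos: [0.5727, -0.0004, 0.0692]
orientation: [0.706, -0.04, 0.706, 0.04]
wrist_force: [0.5, 0.3, -0.5]
finger_gap: 0.0536
```

```bash
python3 -c "
from h import *
go(.573,.0003,.25)
im,c=snap('wrist','w17')"
```

```text
clk 29.17 tcp [ 5.727e-01 -4.000e-04  6.920e-02] phi 96.5 gap 0.0536 F [ 0.5  0.3 -0.5]
 shift cm (target axes) [-18.08   0.07   0.04]  now axes [-18.08   0.07   0.03] |d| cm 18.1 rotvec [-0.1  -0.03 -0.01]
```

View pics/w17.png

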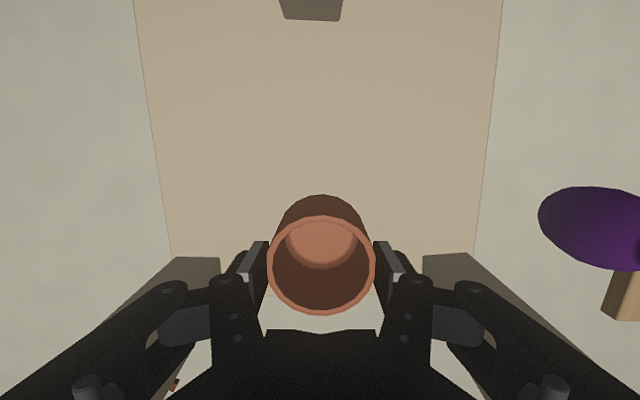

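Emit:
drive_tool:
  plan:
    - [[-2, 0, 0, 0, 0, 0, 0.45], [-4, 0, 0, 0, 0, 0, 0.45], [-4, 0, 0, 0, 0, 0, 0.45], [-4, 0, 0, 0, 0, 0, 0.45], [-4, 0, 0, 0, 0, 0, 0.45]]

```text
clock: 29.63
tcp_pos: [0.5725, -0.0004, 0.251]
orientation: [0.706, -0.04, 0.706, 0.04]
wrist_force: [1.1, 0.1, -0.8]
finger_gap: 0.0537
```

```bash
python3 -c "
from h import *
go(.473,-.3397,.25)"
```

```text
clk 29.63 tcp [ 5.725e-01 -4.000e-04  2.510e-01] phi 96.5 gap 0.0537 F [ 1.1  0.1 -0.8]
 shift cm (target axes) [  0.1  -32.56 -13.79]  now axes [  0.09 -32.59 -13.73] |d| cm 35.4 rotvec [-0.09  0.04  0.01]
```

Emit:
drive_tool:
  plan:
    - [[0, -2, -0.8, 0, 0, 0, 0.45], [0, -3.4, -1.4, 0, 0, 0, 0.45], [0, -3.6, -1.5, 0, 0, 0, 0.45], [0, -3.6, -1.5, 0, 0, 0, 0.45], [0, -3.6, -1.5, 0, 0, 0, 0.45]]

```text
clock: 30.05
tcp_pos: [0.5242, -0.1702, 0.2494]
orientation: [0.706, -0.041, 0.705, 0.04]
wrist_force: [0.6, -0.4, -0.8]
finger_gap: 0.0537
```

Emit:
drive_tool:
  plan:
    - [[0, -3.6, -1.6, 0, 0, 0, 0.45], [0, -3.6, -1.6, 0, 0, 0, 0.45], [0, -3.6, -1.5, 0, 0, 0, 0.45], [0, -3.4, -1.4, 0, 0, 0, 0.45], [0, -2.2, -0.9, 0, 0, 0, 0.45]]

```text
clock: 30.47
tcp_pos: [0.4725, -0.3433, 0.2489]
orientation: [0.706, -0.04, 0.706, 0.039]
wrist_force: [0.7, 0.3, -1.5]
finger_gap: 0.0537
```

Emit:
drive_tool:
  plan:
    - [[0, 0, 0, 0, 0, 0, 0.45], [0, 0, 0, 0, 0, 0, 0.45], [0, 0, 0, 0, 0, 0, 0.45], [0, 0, 0, 0, 0, 0, 0.45], [0, 0, 0, 0, 0, 0, 0.45]]

```text
clock: 30.88
tcp_pos: [0.4742, -0.3386, 0.2488]
orientation: [0.706, -0.041, 0.706, 0.041]
wrist_force: [-0.1, 1.1, -1.0]
finger_gap: 0.0538
```

```bash
python3 -c "
from h import *
go(.473,-.3397,.0932)
im,c=snap('wrist','w18')"
```

```text
clk 30.88 tcp [ 0.4742 -0.3386  0.2488] phi 96.6 gap 0.0538 F [-0.1  1.1 -1. ]
 shift cm (target axes) [15.56 -0.09 -0.14]  now axes [15.56 -0.09 -0.14] |d| cm 15.6 rotvec [0.02 0.02 0.  ]
```

View pics/w18.png

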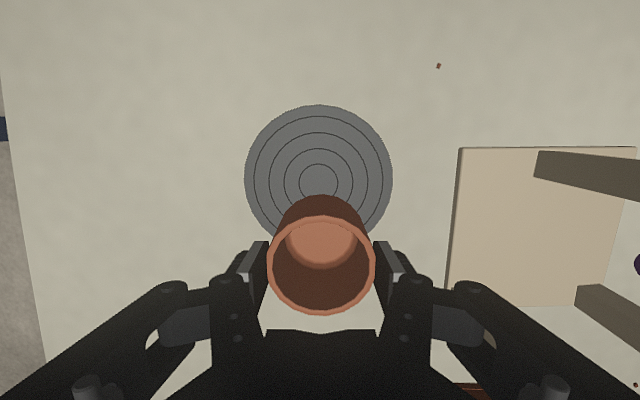

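The wheel is visible above the cup, with its centre at about (319,181). I'll fit its rim on the z=0.075 plane.

```bash
python3 - <<'E'
from h import *
from scipy.optimize import least_squares
im=cv2.imread("pics/w18_raw.png").astype(int); c=cam("wrist")
g=im.max(2); m=(g<125).astype(np.uint8); m[:,:235]=0;m[:,402:]=0;m[210:]=0;m[:95]=0
m=cv2.morphologyEx(m,cv2.MORPH_CLOSE,np.ones((5,5),np.uint8))
L=[]
for r in range(115,205,3):
    k=np.where(m[r])[0]
    if len(k): L+=[(k[0]-.5,r),(k[-1]+.5,r)]
for q in range(270,370,4):
    k=np.where(m[:,q])[0]; L.append((q,k[0]-.5))
P=onz(c,L,.075)[:,:2]
f=lambda p:np.hypot(*(P-p[:2]).T)-p[2]
r=least_squares(f,[.473,-.34,.09],loss="soft_l1",f_scale=.001);print(r.x,np.abs(r.fun).max())
go(.4735,-.3397,.0932)
E
```

```text
[ 0.47170323 -0.34198653  0.08898831] 0.0008128512175602787
clk 30.93 tcp [ 0.4743 -0.3387  0.2487] phi 96.6 gap 0.0536 F [-0.8  0.9  0. ]
 shift cm (target axes) [15.55 -0.09 -0.09]  now axes [15.55 -0.09 -0.09] |d| cm 15.6 rotvec [0.02 0.02 0.  ]
```

Emit:
drive_tool:
  plan:
    - [[2, -0.22, -0.15, 0, 0, 0, 0.45], [3.5, 0, 0, 0, 0, 0, 0.45], [3.5, 0, 0, 0, 0, 0, 0.45], [3, 0, 0, 0, 0, 0, 0.45], [1.5, 0, 0, 0, 0, 0, 0.45]]

```text
clock: 31.35
tcp_pos: [0.4711, -0.3395, 0.1095]
orientation: [0.705, -0.039, 0.707, 0.042]
wrist_force: [-0.7, 0.5, -1.2]
finger_gap: 0.054
```

Emit:
drive_tool:
  plan:
    - [[0.8, 0, 0, 0, 0, 0, 0.45], [0.4, 0, 0, 0, 0, 0, 0.45], [0, 0, 0, 0, 0, 0, 0.45], [0, 0, 0, 0, 0, 0, 0.45], [0, 0, 0, 0, 0, 0, 0.45]]

```text
clock: 31.77
tcp_pos: [0.4735, -0.3429, 0.1031]
orientation: [0.707, -0.041, 0.705, 0.04]
wrist_force: [-0.7, 0.4, -0.1]
finger_gap: 0.0534
```

```bash
python3 -c "
from h import *
go(.473,-.341,.0932)"
```

```text
clk 31.77 tcp [ 0.4735 -0.3429  0.1031] phi 96.5 gap 0.0534 F [-0.7  0.4 -0.1]
 shift cm (target axes) [ 0.99  0.2  -0.03]  now axes [ 0.99  0.2  -0.03] |d| cm 1.0 rotvec [-0.07  0.11  0.13]
```

Emit:
drive_tool:
  plan:
    - [[0.1, 0.1, 0, 0, 0, 0, 0.45], [0.1, 0, 0, 0, 0, 0, 0.45], [0.1, 0, 0, 0, 0, 0, 0.45], [0.1, 0, 0, 0, 0, 0, 0.45], [0, 0, 0, 0, 0, 0, 0.45]]

```text
clock: 32.18
tcp_pos: [0.4723, -0.3411, 0.0972]
orientation: [0.706, -0.04, 0.706, 0.04]
wrist_force: [0.7, -0.2, -1.1]
finger_gap: 0.0537
```

```bash
python3 -c "
from h import *
go(.473,-.341,.0932)"
```

```text
clk 32.18 tcp [ 0.4723 -0.3411  0.0972] phi 96.5 gap 0.0537 F [ 0.7 -0.2 -1.1]
 shift cm (target axes) [0.4  0.01 0.07]  now axes [0.4  0.01 0.07] |d| cm 0.4 rotvec [-0.1  -0.01 -0.02]
```

Emit:
drive_tool:
  plan:
    - [[0.1, 0, 0, 0, 0, 0, 0.45], [0.1, 0, 0, 0, 0, 0, 0.45], [0.1, 0, 0, 0, 0, 0, 0.45], [0.05, 0, 0, 0, 0, 0, 0.45], [0, 0, 0, 0, 0, 0, 0.45]]

```text
clock: 32.6
tcp_pos: [0.4723, -0.3411, 0.0937]
orientation: [0.706, -0.04, 0.706, 0.04]
wrist_force: [-0.6, -0.4, -0.2]
finger_gap: 0.0533
```

Emit:
drive_tool:
  plan:
    - [[0.1, 0, 0, 0, 0, 0, 0.45], [0.1, 0, 0, 0, 0, 0, 0.45], [0, 0, 0, 0, 0, 0, 0.45], [0, 0, 0, 0, 0, 0, 0.45], [0, 0, 0, 0, 0, 0, 0.45]]

```text
clock: 33.02
tcp_pos: [0.4726, -0.3412, 0.0932]
orientation: [0.706, -0.04, 0.706, 0.04]
wrist_force: [-1.4, 0.7, 6.7]
finger_gap: 0.0534
```

Emit:
drive_tool:
  plan:
    - [[-0.1, 0, 0, 0, 0, 0, 0.55], [0, 0, 0, 0, 0, 0, 0.64], [0, 0, 0, 0, 0, 0, 0.7], [0, 0, 0, 0, 0, 0, 0.78], [0, 0, 0, 0, 0, 0, 0.85]]

```text
clock: 33.43
tcp_pos: [0.4724, -0.3412, 0.0928]
orientation: [0.706, -0.04, 0.706, 0.04]
wrist_force: [-0.0, 0.4, 0.2]
finger_gap: 0.0726
```

Emit:
drive_tool:
  plan:
    - [[-0.5, 0, 0, 0, 0, 0, 0.85], [-1.5, 0, 0, 0, 0, 0, 0.85], [-3, 0, 0, 0, 0, 0, 0.85], [-4, 0, 0, 0, 0, 0, 0.85], [-4, 0, 0, 0, 0, 0, 0.85]]

```text
clock: 33.85
tcp_pos: [0.4717, -0.3405, 0.2238]
orientation: [0.705, -0.04, 0.706, 0.041]
wrist_force: [0.3, -1.2, -0.2]
finger_gap: 0.0725
```

Emit:
drive_tool:
  plan:
    - [[-2, 0, 1, 0, 0, 0, 0.5], [0, 0, 1, 0, 0, 0, 0.5], [0, 0, 0, 0, 0, 0, 0.5], [0, 0, 0, 0, 0, 0, 0.5], [0, 0, 0, 0, 0, 0, 0.5]]

```text
clock: 34.27
tcp_pos: [0.4914, -0.3382, 0.241]
orientation: [0.705, -0.039, 0.707, 0.041]
wrist_force: [0.2, -0.6, -0.5]
finger_gap: 0.0429
```

```bash
python3 -c "
from h import *
go(.3952,.3297,.25)
im,c=snap('wrist','w19')"
```

```text
clk 34.27 tcp [ 0.4914 -0.3382  0.241 ] phi 96.5 gap 0.0429 F [ 0.2 -0.6 -0.5]
 shift cm (target axes) [-0.9  67.45 -1.88]  now axes [-0.72 67.45 -1.97] |d| cm 67.5 rotvec [-0.08 -0.14 -0.15]
```

View pics/w19.png

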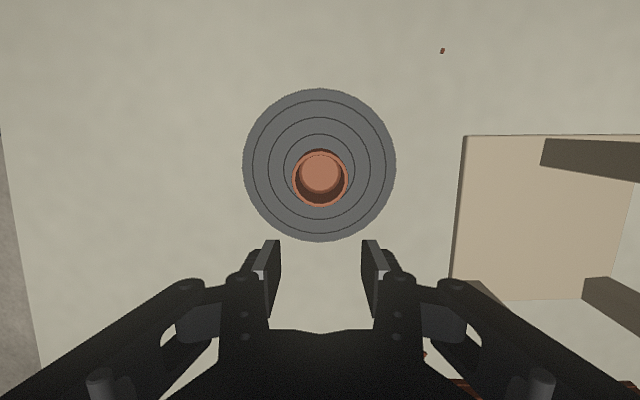

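```bash
python3 - <<'E'
from h import *
from scipy.optimize import least_squares
im=cv2.imread("pics/w19_raw.png"); hsv=cv2.cvtColor(im,cv2.COLOR_BGR2HSV); c=cam("wrist")
g=im.max(2); m=(g<125).astype(np.uint8); m[:,:235]=0;m[:,402:]=0;m[232:]=0;m[:80]=0
m=cv2.morphologyEx(m,cv2.MORPH_CLOSE,np.ones((5,5),np.uint8)); L=[]
for r in range(100,230,3):
    k=np.where(m[r])[0]; L+=[(k[0]-.5,r),(k[-1]+.5,r)]
for q in range(275,368,4): L.append((q,np.where(m[:,q])[0][0]-.5))
def fit(P,r0):
    f=lambda p:np.hypot(*(P-p[:2]).T)-p[2]
    r=least_squares(f,[*P.mean(0),r0],loss="soft_l1",f_scale=.001);return r.x,np.abs(r.fun).max()
print("wheel",fit(onz(c,L,.075)[:,:2],.09))
m=((hsv[:,:,1]>85)&(hsv[:,:,0]<14)).astype(np.uint8);m[:,:280]=0;m[:,360:]=0;m[:140]=0;m[215:]=0
L=[]
for r in range(178,206,2):
    k=np.where(m[r])[0]; L+=[(k[0]-.5,r),(k[-1]+.5,r)]
for q in range(304,338,3): L.append((q,np.where(m[:,q])[0][-1]+.5))
print("cup rim",fit(onz(c,L,.130)[:,:2],.028))
E
```

```text
wheel (array([ 0.47155491, -0.3418743 ,  0.08890928]), np.float64(0.0007215114303738834))
cup rim (array([ 0.47331179, -0.34093378,  0.02745925]), np.float64(0.0006247563546511251))
```

The cup sits within 2 mm of the wheel's centre. Now the bottles go back in reverse order, square first.

Emit:
drive_tool:
  plan:
    - [[-0.5, 2, 0, 0, 0, 0, 0.5], [0, 4, -0.1, 0, 0, 0, 0.5], [0, 4, -0.1, 0, 0, 0, 0.5], [0, 4, -0.1, 0, 0, 0, 0.5], [0, 4, -0.1, 0, 0, 0, 0.5]]

```text
clock: 34.73
tcp_pos: [0.4662, -0.1589, 0.2465]
orientation: [0.705, -0.039, 0.707, 0.04]
wrist_force: [1.3, -0.3, -0.2]
finger_gap: 0.0427
```

Emit:
drive_tool:
  plan:
    - [[0, 4, -0.1, 0, 0, 0, 0.5], [0, 4, -0.1, 0, 0, 0, 0.5], [0, 4, -0.1, 0, 0, 0, 0.5], [0, 4, -0.1, 0, 0, 0, 0.5], [0, 4, -0.1, 0, 0, 0, 0.5]]

```text
clock: 35.15
tcp_pos: [0.4385, 0.0391, 0.2469]
orientation: [0.705, -0.04, 0.707, 0.04]
wrist_force: [1.6, 0.6, 0.2]
finger_gap: 0.0425
```

Emit:
drive_tool:
  plan:
    - [[0, 4, -0.1, 0, 0, 0, 0.5], [0, 4, -0.1, 0, 0, 0, 0.5], [0, 4, -0.1, 0, 0, 0, 0.5], [0, 4, -0.1, 0, 0, 0, 0.5], [0, 4, -0.1, 0, 0, 0, 0.5]]

```text
clock: 35.57
tcp_pos: [0.411, 0.237, 0.2469]
orientation: [0.705, -0.04, 0.707, 0.04]
wrist_force: [0.7, -0.6, -0.4]
finger_gap: 0.0424
```

Emit:
drive_tool:
  plan:
    - [[0, 4, -0.1, 0, 0, 0, 0.5], [0, 3, -0.1, 0, 0, 0, 0.5], [0, 1, -0.1, 0, 0, 0, 0.5], [0, 0, 0, 0, 0, 0, 0.5], [0, 0, 0, 0, 0, 0, 0.5]]

```text
clock: 35.98
tcp_pos: [0.3998, 0.3143, 0.247]
orientation: [0.705, -0.041, 0.707, 0.04]
wrist_force: [1.1, -0.0, 0.5]
finger_gap: 0.0426
```

```bash
python3 -c "
from h import *
go(.3957,.3297,.1175,96.5)"
```

```text
clk 35.98 tcp [0.3998 0.3143 0.247 ] phi 96.6 gap 0.0426 F [ 1.1 -0.   0.5]
 shift cm (target axes) [12.95  1.58 -0.24]  now axes [12.94  1.6  -0.21] |d| cm 13.0 rotvec [ 0.07 -0.11  0.08]
```

Emit:
drive_tool:
  plan:
    - [[0.5, 1, -0.1, 0, 0, 0, 0.5], [1.5, 0.58, -0.1, 0, 0, 0, 0.5], [2, 0, 0, 0, 0, 0, 0.5], [1.5, 0, 0, 0, 0, 0, 0.5], [0.5, 0, 0, 0, 0, 0, 0.5]]

```text
clock: 36.4
tcp_pos: [0.3958, 0.3285, 0.1853]
orientation: [0.705, -0.04, 0.707, 0.039]
wrist_force: [-0.1, -0.0, -1.4]
finger_gap: 0.0426
```

```bash
python3 -c "
from h import *
go(.3957,.3297,.1175,96.5)
snap('wrist','w20')"
```

```text
clk 36.40 tcp [0.3958 0.3285 0.1853] phi 96.4 gap 0.0426 F [-0.1 -0.  -1.4]
 shift cm (target axes) [6.78 0.12 0.01]  now axes [6.78 0.13 0.03] |d| cm 6.8 rotvec [-0.12 -0.21  0.1 ]
```

View pics/w20.png

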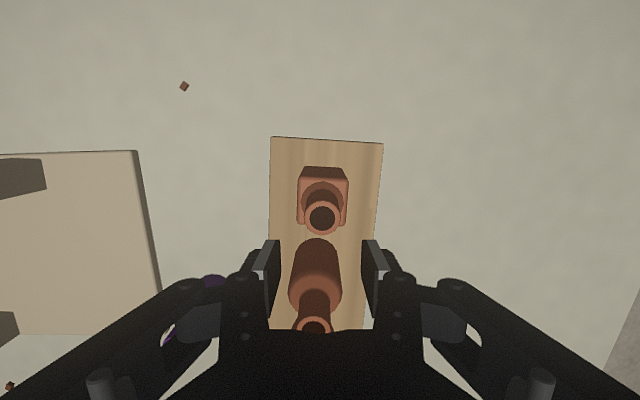

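Emit:
drive_tool:
  plan:
    - [[1.5, 0.05, 0, 0, 0, 0, 0.5], [1.5, 0.05, 0, 0, 0, 0, 0.5], [1.5, 0, 0, 0, 0, 0, 0.5], [1.2, 0, 0, 0, 0, 0, 0.5], [0.7, 0, 0, 0, 0, 0, 0.5]]

```text
clock: 36.87
tcp_pos: [0.3968, 0.3306, 0.1234]
orientation: [0.706, -0.04, 0.706, 0.04]
wrist_force: [0.1, -0.2, 0.9]
finger_gap: 0.0425
```

Emit:
drive_tool:
  plan:
    - [[0.3, 0, 0, 0, 0, 0, 0.5], [0, 0, 0, 0, 0, 0, 0.5], [0, 0, 0, 0, 0, 0, 0.5], [0, 0, 0, 0, 0, 0, 0.5], [0, 0, 0, 0, 0, 0, 0.5]]

```text
clock: 37.28
tcp_pos: [0.3972, 0.3317, 0.1218]
orientation: [0.706, -0.04, 0.705, 0.04]
wrist_force: [-0.4, 0.2, 0.1]
finger_gap: 0.043
```

```bash
python3 -c "
from h import *
go(.3957,.3297,.1175,96.5)"
```

```text
clk 37.28 tcp [0.3972 0.3317 0.1218] phi 96.5 gap 0.0430 F [-0.4  0.2  0.1]
 shift cm (target axes) [ 0.43 -0.18 -0.17]  now axes [ 0.43 -0.18 -0.18] |d| cm 0.5 rotvec [ 0.01  0.08 -0.04]
```

Emit:
drive_tool:
  plan:
    - [[0.4, -0.18, -0.17, 0, 0, 0, 0.5], [0, 0, 0, 0, 0, 0, 0.5], [0, 0, 0, 0, 0, 0, 0.5], [0, 0, 0, 0, 0, 0, 0.5], [0, 0, 0, 0, 0, 0, 0.5]]

```text
clock: 37.7
tcp_pos: [0.3952, 0.3294, 0.117]
orientation: [0.706, -0.04, 0.706, 0.04]
wrist_force: [-0.1, -0.2, -0.6]
finger_gap: 0.0425
```

Emit:
drive_tool:
  plan:
    - [[0, 0, 0, 0, 0, 0, 0.4], [0, 0, 0, 0, 0, 0, 0.36], [0, 0, 0, 0, 0, 0, 0.34], [0, 0, 0, 0, 0, 0, 0.32], [0, 0, 0, 0, 0, 0, 0.3]]
  squeeze: 40

```text
clock: 38.12
tcp_pos: [0.3953, 0.3295, 0.1172]
orientation: [0.706, -0.04, 0.706, 0.04]
wrist_force: [-1.2, 0.1, 0.5]
finger_gap: 0.0262
```

Emit:
drive_tool:
  plan:
    - [[0, 0, 0, 0, 0, 0, 0.25], [0, 0, 0, 0, 0, 0, 0.2], [0, 0, 0, 0, 0, 0, 0.1], [0, 0, 0, 0, 0, 0, 0.1], [0, 0, 0, 0, 0, 0, 0.1]]

```text
clock: 38.53
tcp_pos: [0.3953, 0.3295, 0.1173]
orientation: [0.706, -0.04, 0.706, 0.04]
wrist_force: [-0.8, 0.1, 5.0]
finger_gap: 0.0251
```

Emit:
drive_tool:
  plan:
    - [[-0.3, 0, 0, 0, 0, 0, 0.1], [-0.5, 0, 0, 0, 0, 0, 0.1], [-0.7, 0, 0, 0, 0, 0, 0.1], [-1, 0, 0, 0, 0, 0, 0.1], [-1, 0, 0, 0, 0, 0, 0.1]]

```text
clock: 38.95
tcp_pos: [0.395, 0.3292, 0.1526]
orientation: [0.706, -0.04, 0.706, 0.04]
wrist_force: [0.0, -0.3, -2.8]
finger_gap: 0.0252
```

Emit:
drive_tool:
  plan:
    - [[-2, 0, 0, 0, 0, 0, 0.1], [-3.5, 0, 0, 0, 0, 0, 0.1], [-4, 0, 0, 0, 0, 0, 0.1], [-4, 0, 0, 0, 0, 0, 0.1], [-3.4, 0, 0, 0, 0, 0, 0.1]]

```text
clock: 39.37
tcp_pos: [0.3951, 0.3293, 0.3249]
orientation: [0.707, -0.04, 0.705, 0.041]
wrist_force: [1.3, -0.2, -3.5]
finger_gap: 0.0251
```

```bash
python3 -c "
from h import *
go(.5485,-.0692,.32,96.5)"
```

```text
clk 39.37 tcp [0.3951 0.3293 0.3249] phi 96.5 gap 0.0251 F [ 1.3 -0.2 -3.5]
 shift cm (target axes) [  0.49 -41.34  10.73]  now axes [  0.46 -41.34  10.72] |d| cm 42.7 rotvec [ 0.01  0.15 -0.08]
```

Emit:
drive_tool:
  plan:
    - [[0, -2, 0.5, 0, 0, 0, 0.1], [0, -3.5, 0.9, 0, 0, 0, 0.1], [0, -3.6, 0.9, 0, 0, 0, 0.1], [0, -3.6, 0.9, 0, 0, 0, 0.1], [0, -3.6, 0.9, 0, 0, 0, 0.1]]

```text
clock: 39.78
tcp_pos: [0.4546, 0.1707, 0.3222]
orientation: [0.707, -0.04, 0.705, 0.041]
wrist_force: [0.2, -0.8, -4.7]
finger_gap: 0.0251
```

Emit:
drive_tool:
  plan:
    - [[0, -3.6, 1, 0, 0, 0, 0.1], [0, -3.6, 1, 0, 0, 0, 0.1], [0, -3.6, 1, 0, 0, 0, 0.1], [0, -3.6, 1, 0, 0, 0, 0.1], [0, -3.6, 1, 0, 0, 0, 0.1]]

```text
clock: 40.2
tcp_pos: [0.5248, -0.0029, 0.3222]
orientation: [0.706, -0.04, 0.705, 0.04]
wrist_force: [0.6, 1.2, -3.7]
finger_gap: 0.0253
```

Emit:
drive_tool:
  plan:
    - [[0, -3, 0.7, 0, 0, 0, 0.1], [0, -2.3, 0.4, 0, 0, 0, 0.1], [0, -1, 0.2, 0, 0, 0, 0.1], [0, -0.7, 0.1, 0, 0, 0, 0.1], [0, 0, 0, 0, 0, 0, 0.1]]

```text
clock: 40.62
tcp_pos: [0.5465, -0.0699, 0.3212]
orientation: [0.706, -0.04, 0.706, 0.04]
wrist_force: [0.4, 1.2, -3.1]
finger_gap: 0.0253
```

```bash
python3 -c "
from h import *
go(.5472,-.069,.1153,96.5)"
```

```text
clk 40.62 tcp [ 0.5465 -0.0699  0.3212] phi 96.4 gap 0.0253 F [ 0.4  1.2 -3.1]
 shift cm (target axes) [20.59  0.08  0.08]  now axes [20.59  0.08  0.08] |d| cm 20.6 rotvec [-0.07  0.01  0.  ]
```

Emit:
drive_tool:
  plan:
    - [[2, 0.08, 0.08, 0, 0, 0, 0.1], [3.5, 0, 0, 0, 0, 0, 0.1], [4, 0, 0, 0, 0, 0, 0.1], [4, 0, 0, 0, 0, 0, 0.1], [3, 0, 0, 0, 0, 0, 0.1]]

```text
clock: 41.03
tcp_pos: [0.5453, -0.0659, 0.1536]
orientation: [0.705, -0.04, 0.707, 0.041]
wrist_force: [-0.3, 0.2, -3.4]
finger_gap: 0.0254
```

Emit:
drive_tool:
  plan:
    - [[1.5, 0, 0, 0, 0, 0, 0.1], [0.8, 0, 0, 0, 0, 0, 0.1], [0.4, 0, 0, 0, 0, 0, 0.1], [0.2, 0, 0, 0, 0, 0, 0.1], [0, 0, 0, 0, 0, 0, 0.1]]

```text
clock: 41.45
tcp_pos: [0.5479, -0.0678, 0.1282]
orientation: [0.707, -0.041, 0.705, 0.04]
wrist_force: [0.6, -0.5, -3.4]
finger_gap: 0.0253
```

Emit:
drive_tool:
  plan:
    - [[0, 0, 0, 0, 0, 0, 0.1], [0, 0, 0, 0, 0, 0, 0.1], [0, 0, 0, 0, 0, 0, 0.1], [0, 0, 0, 0, 0, 0, 0.1], [0, 0, 0, 0, 0, 0, 0.1]]

```text
clock: 41.87
tcp_pos: [0.5472, -0.0683, 0.1273]
orientation: [0.706, -0.04, 0.706, 0.04]
wrist_force: [0.8, -1.2, -4.1]
finger_gap: 0.0252
```

```bash
python3 -c "
from h import *
go(.5472,-.069,.1153,96.5)"
```

```text
clk 41.87 tcp [ 0.5472 -0.0683  0.1273] phi 96.5 gap 0.0252 F [ 0.8 -1.2 -4.1]
 shift cm (target axes) [ 1.2  -0.07 -0.01]  now axes [ 1.2  -0.07 -0.01] |d| cm 1.2 rotvec [-0.    0.03  0.01]
```

Emit:
drive_tool:
  plan:
    - [[0.3, -0.06, 0, 0, 0, 0, 0.1], [0.3, 0, 0, 0, 0, 0, 0.1], [0.2, 0, 0, 0, 0, 0, 0.1], [0.1, 0, 0, 0, 0, 0, 0.1], [0, 0, 0, 0, 0, 0, 0.1]]

```text
clock: 42.28
tcp_pos: [0.5467, -0.0687, 0.1174]
orientation: [0.706, -0.04, 0.706, 0.04]
wrist_force: [-0.3, 0.1, -3.0]
finger_gap: 0.0253
```

Emit:
drive_tool:
  plan:
    - [[0.1, 0, 0, 0, 0, 0, 0.1], [0.1, 0, 0, 0, 0, 0, 0.1], [0, 0, 0, 0, 0, 0, 0.1], [0, 0, 0, 0, 0, 0, 0.1], [0, 0, 0, 0, 0, 0, 0.1]]

```text
clock: 42.7
tcp_pos: [0.5471, -0.0687, 0.116]
orientation: [0.706, -0.04, 0.706, 0.04]
wrist_force: [-0.1, -0.1, -2.9]
finger_gap: 0.0251
```

Emit:
drive_tool:
  plan:
    - [[0.1, 0, 0, 0, 0, 0, 0.1], [0.1, 0, 0, 0, 0, 0, 0.1], [0, 0, 0, 0, 0, 0, 0.1], [0, 0, 0, 0, 0, 0, 0.1], [0, 0, 0, 0, 0, 0, 0.1]]

```text
clock: 43.12
tcp_pos: [0.5479, -0.0689, 0.1154]
orientation: [0.707, -0.04, 0.705, 0.04]
wrist_force: [-0.3, 0.9, 5.4]
finger_gap: 0.025
```

Contact at 0.1154, as predicted. Release and go on to the straight bottle.

Emit:
drive_tool:
  plan:
    - [[0, 0, 0, 0, 0, 0, 0.28], [0, 0, 0, 0, 0, 0, 0.34], [0, 0, 0, 0, 0, 0, 0.4], [0, 0, 0, 0, 0, 0, 0.5], [0, 0, 0, 0, 0, 0, 0.5]]

```text
clock: 43.53
tcp_pos: [0.5471, -0.0688, 0.1138]
orientation: [0.706, -0.04, 0.706, 0.04]
wrist_force: [0.2, 0.8, 0.1]
finger_gap: 0.0428
```

Emit:
drive_tool:
  plan:
    - [[-1, 0, 0, 0, 0, 0, 0.5], [-1, 0, 0, 0, 0, 0, 0.5], [-3, 0, 0, 0, 0, 0, 0.5], [-4, 0, 0, 0, 0, 0, 0.5], [-4, 0, 0, 0, 0, 0, 0.5]]

```text
clock: 43.95
tcp_pos: [0.5464, -0.0686, 0.2458]
orientation: [0.706, -0.04, 0.706, 0.04]
wrist_force: [1.8, -0.2, -0.4]
finger_gap: 0.0428
```

```bash
python3 -c "
from h import *
go(.4851,.3321,.25,96.5)
snap('wrist','w21')"
```

```text
clk 43.95 tcp [ 0.5464 -0.0686  0.2458] phi 96.5 gap 0.0428 F [ 1.8 -0.2 -0.4]
 shift cm (target axes) [-0.42 40.5  -1.55]  now axes [-0.4  40.5  -1.54] |d| cm 40.5 rotvec [ 0.01 -0.06 -0.03]
```

View pics/w21.png

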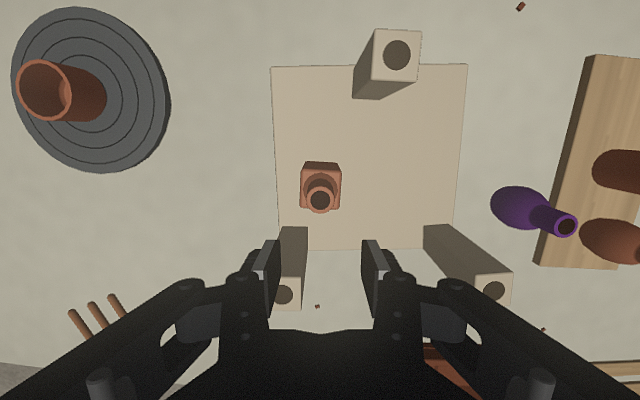

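Emit:
drive_tool:
  plan:
    - [[-0.4, 2, 0, 0, 0, 0, 0.5], [0, 4, -0.2, 0, 0, 0, 0.5], [0, 4, -0.2, 0, 0, 0, 0.5], [0, 4, -0.2, 0, 0, 0, 0.5], [0, 4, -0.2, 0, 0, 0, 0.5]]

```text
clock: 44.42
tcp_pos: [0.5186, 0.1106, 0.2494]
orientation: [0.707, -0.04, 0.705, 0.04]
wrist_force: [0.2, -0.2, 0.0]
finger_gap: 0.0426
```

Emit:
drive_tool:
  plan:
    - [[0, 4, -0.2, 0, 0, 0, 0.5], [0, 4, -0.2, 0, 0, 0, 0.5], [0, 4, -0.2, 0, 0, 0, 0.5], [0, 4, -0.1, 0, 0, 0, 0.5], [0, 3.5, 0, 0, 0, 0, 0.5]]

```text
clock: 44.83
tcp_pos: [0.489, 0.3046, 0.2495]
orientation: [0.707, -0.04, 0.705, 0.041]
wrist_force: [0.4, -0.1, -0.5]
finger_gap: 0.043
```

Emit:
drive_tool:
  plan:
    - [[0, 2, 0, 0, 0, 0, 0.5], [0, 1, 0, 0, 0, 0, 0.5], [0, 0, 0, 0, 0, 0, 0.5], [0, 0, 0, 0, 0, 0, 0.5], [0, 0, 0, 0, 0, 0, 0.5]]

```text
clock: 45.25
tcp_pos: [0.4867, 0.3306, 0.2484]
orientation: [0.706, -0.04, 0.706, 0.04]
wrist_force: [1.0, 0.0, -0.4]
finger_gap: 0.0426
```

```bash
python3 -c "
from h import *
go(.4852,.3322,.1255,96.5)"
```

```text
clk 45.25 tcp [0.4867 0.3306 0.2484] phi 96.4 gap 0.0426 F [ 1.   0.  -0.4]
 shift cm (target axes) [12.29  0.17 -0.13]  now axes [12.29  0.18 -0.13] |d| cm 12.3 rotvec [-0.07  0.02  0.02]
```

Emit:
drive_tool:
  plan:
    - [[2, 0.17, -0.13, 0, 0, 0, 0.5], [2.5, 0, 0, 0, 0, 0, 0.5], [2, 0, 0, 0, 0, 0, 0.5], [1, 0, 0, 0, 0, 0, 0.5], [0.3, 0, 0, 0, 0, 0, 0.5]]

```text
clock: 45.67
tcp_pos: [0.4841, 0.3314, 0.1682]
orientation: [0.705, -0.04, 0.707, 0.039]
wrist_force: [0.2, 0.3, -0.6]
finger_gap: 0.0427
```

Emit:
drive_tool:
  plan:
    - [[0.8, 0, 0, 0, 0, 0, 0.5], [1.2, 0, 0, 0, 0, 0, 0.5], [1.2, 0, 0, 0, 0, 0, 0.5], [0.7, 0, 0, 0, 0, 0, 0.5], [0, 0, 0, 0, 0, 0, 0.5]]

```text
clock: 46.08
tcp_pos: [0.4845, 0.333, 0.1302]
orientation: [0.706, -0.04, 0.706, 0.04]
wrist_force: [-1.1, -0.2, -1.2]
finger_gap: 0.0426
```

Emit:
drive_tool:
  plan:
    - [[0, 0, 0, 0, 0, 0, 0.5], [0, 0, 0, 0, 0, 0, 0.5], [0, 0, 0, 0, 0, 0, 0.5], [0, 0, 0, 0, 0, 0, 0.5], [0, 0, 0, 0, 0, 0, 0.5]]

```text
clock: 46.5
tcp_pos: [0.4851, 0.3337, 0.1315]
orientation: [0.706, -0.04, 0.706, 0.04]
wrist_force: [-0.3, -0.6, 0.1]
finger_gap: 0.0426
```

```bash
python3 -c "
from h import *
go(.4852,.3322,.1255,96.5)
snap('wrist','w22')"
```

```text
clk 46.50 tcp [0.4851 0.3337 0.1315] phi 96.5 gap 0.0426 F [-0.3 -0.6  0.1]
 shift cm (target axes) [ 0.6  -0.15 -0.01]  now axes [ 0.6  -0.15 -0.01] |d| cm 0.6 rotvec [ 0.01  0.06 -0.03]
```

View pics/w22.png

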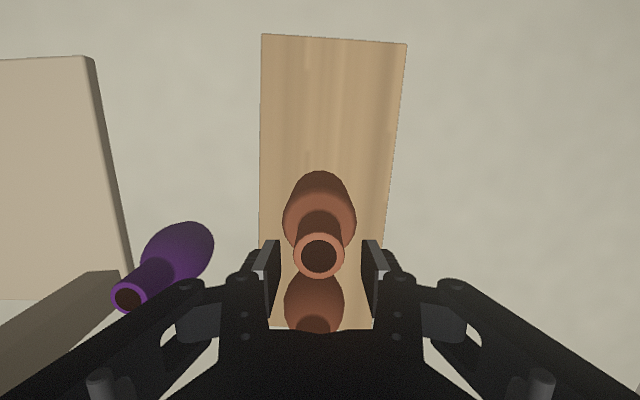

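Emit:
drive_tool:
  plan:
    - [[0.4, -0.15, 0, 0, 0, 0, 0.5], [0.2, 0, 0, 0, 0, 0, 0.5], [0, 0, 0, 0, 0, 0, 0.5], [0, 0, 0, 0, 0, 0, 0.5], [0, 0, 0, 0, 0, 0, 0.5]]

```text
clock: 46.97
tcp_pos: [0.4849, 0.3319, 0.1249]
orientation: [0.706, -0.04, 0.706, 0.04]
wrist_force: [0.6, -0.2, 0.1]
finger_gap: 0.0426
```

Emit:
drive_tool:
  plan:
    - [[0, 0, 0, 0, 0, 0, 0.4], [0, 0, 0, 0, 0, 0, 0.36], [0, 0, 0, 0, 0, 0, 0.34], [0, 0, 0, 0, 0, 0, 0.32], [0, 0, 0, 0, 0, 0, 0.3]]

```text
clock: 47.38
tcp_pos: [0.4852, 0.3322, 0.1253]
orientation: [0.706, -0.04, 0.706, 0.04]
wrist_force: [-0.8, 1.0, 0.4]
finger_gap: 0.0263
```

Emit:
drive_tool:
  plan:
    - [[0, 0, 0, 0, 0, 0, 0.25], [0, 0, 0, 0, 0, 0, 0.2], [0, 0, 0, 0, 0, 0, 0.1], [0, 0, 0, 0, 0, 0, 0.1], [0, 0, 0, 0, 0, 0, 0.1]]

```text
clock: 47.8
tcp_pos: [0.4852, 0.3322, 0.1253]
orientation: [0.706, -0.04, 0.706, 0.04]
wrist_force: [-0.2, 0.7, 3.6]
finger_gap: 0.0257
```

Emit:
drive_tool:
  plan:
    - [[-0.3, 0, 0, 0, 0, 0, 0.1], [-0.5, 0, 0, 0, 0, 0, 0.1], [-0.7, 0, 0, 0, 0, 0, 0.1], [-1, 0, 0, 0, 0, 0, 0.1], [-1, 0, 0, 0, 0, 0, 0.1]]

```text
clock: 48.22
tcp_pos: [0.4848, 0.3318, 0.1606]
orientation: [0.706, -0.04, 0.706, 0.04]
wrist_force: [-0.2, -0.4, -1.7]
finger_gap: 0.0258
```

Emit:
drive_tool:
  plan:
    - [[-2, 0, 0, 0, 0, 0, 0.1], [-3.5, 0, 0, 0, 0, 0, 0.1], [-4, 0, 0, 0, 0, 0, 0.1], [-4, 0, 0, 0, 0, 0, 0.1], [-3.4, 0, 0, 0, 0, 0, 0.1]]

```text
clock: 48.63
tcp_pos: [0.4848, 0.3319, 0.3331]
orientation: [0.707, -0.04, 0.705, 0.041]
wrist_force: [1.1, -0.3, -1.7]
finger_gap: 0.0258
```

```bash
python3 -c "
from h import *
go(.499,-.0114,.33,96.5)"
```

```text
clk 48.63 tcp [0.4848 0.3319 0.3331] phi 96.5 gap 0.0258 F [ 1.1 -0.3 -1.7]
 shift cm (target axes) [  0.31 -34.27  -2.47]  now axes [  0.26 -34.27  -2.48] |d| cm 34.4 rotvec [ 0.01  0.16 -0.06]
```

Emit:
drive_tool:
  plan:
    - [[0, -1.5, -0.1, 0, 0, 0, 0.1], [0, -3, -0.2, 0, 0, 0, 0.1], [0, -3.8, -0.3, 0, 0, 0, 0.1], [0, -3.8, -0.3, 0, 0, 0, 0.1], [0, -3.8, -0.3, 0, 0, 0, 0.1]]

```text
clock: 49.05
tcp_pos: [0.4906, 0.1711, 0.3295]
orientation: [0.706, -0.041, 0.706, 0.041]
wrist_force: [0.6, -1.3, -1.8]
finger_gap: 0.0255
```

Emit:
drive_tool:
  plan:
    - [[0, -3.8, -0.3, 0, 0, 0, 0.1], [0, -3.8, -0.3, 0, 0, 0, 0.1], [0, -3.8, -0.3, 0, 0, 0, 0.1], [0, -3.8, -0.2, 0, 0, 0, 0.1], [0, -2.2, -0.2, 0, 0, 0, 0.1]]

```text
clock: 49.47
tcp_pos: [0.4976, -0.0053, 0.3294]
orientation: [0.706, -0.04, 0.706, 0.039]
wrist_force: [1.0, 0.7, -2.2]
finger_gap: 0.0253
```

Emit:
drive_tool:
  plan:
    - [[0, -0.9, 0, 0, 0, 0, 0.1], [0, 0, 0, 0, 0, 0, 0.1], [0, 0, 0, 0, 0, 0, 0.1], [0, 0, 0, 0, 0, 0, 0.1], [0, 0, 0, 0, 0, 0, 0.1]]

```text
clock: 49.88
tcp_pos: [0.4988, -0.0093, 0.3291]
orientation: [0.706, -0.041, 0.706, 0.041]
wrist_force: [-0.2, 0.6, -2.2]
finger_gap: 0.0254
```

```bash
python3 -c "
from h import *
go(.4991,-.0114,.1233,96.5)"
```

```text
clk 49.88 tcp [ 0.4988 -0.0093  0.3291] phi 96.6 gap 0.0254 F [-0.2  0.6 -2.2]
 shift cm (target axes) [ 2.058e+01 -2.100e-01  1.000e-02]  now axes [20.58 -0.22  0.  ] |d| cm 20.6 rotvec [ 0.13  0.01 -0.02]
```

Emit:
drive_tool:
  plan:
    - [[2, -0.2, 0, 0, 0, 0, 0.1], [3.5, 0, 0, 0, 0, 0, 0.1], [4, 0, 0, 0, 0, 0, 0.1], [4, 0, 0, 0, 0, 0, 0.1], [3, 0, 0, 0, 0, 0, 0.1]]

```text
clock: 50.3
tcp_pos: [0.4977, -0.0109, 0.1611]
orientation: [0.705, -0.041, 0.707, 0.041]
wrist_force: [-0.2, 0.8, -2.4]
finger_gap: 0.0257
```

Emit:
drive_tool:
  plan:
    - [[1.2, 0, 0, 0, 0, 0, 0.1], [0.8, 0, 0, 0, 0, 0, 0.1], [0.4, 0, 0, 0, 0, 0, 0.1], [0.2, 0, 0, 0, 0, 0, 0.1], [0, 0, 0, 0, 0, 0, 0.1]]

```text
clock: 50.72
tcp_pos: [0.5, -0.0123, 0.1388]
orientation: [0.707, -0.041, 0.705, 0.04]
wrist_force: [0.1, 1.0, -1.8]
finger_gap: 0.0257
```

Emit:
drive_tool:
  plan:
    - [[0, 0, 0, 0, 0, 0, 0.1], [0, 0, 0, 0, 0, 0, 0.1], [0, 0, 0, 0, 0, 0, 0.1], [0, 0, 0, 0, 0, 0, 0.1], [0, 0, 0, 0, 0, 0, 0.1]]

```text
clock: 51.13
tcp_pos: [0.4994, -0.0128, 0.1383]
orientation: [0.706, -0.04, 0.706, 0.04]
wrist_force: [-0.0, 0.1, -1.9]
finger_gap: 0.0259
```

```bash
python3 -c "
from h import *
go(.4991,-.0114,.1233,96.5)"
```

```text
clk 51.13 tcp [ 0.4994 -0.0128  0.1383] phi 96.5 gap 0.0259 F [-0.   0.1 -1.9]
 shift cm (target axes) [ 1.5   0.14 -0.01]  now axes [ 1.5   0.14 -0.01] |d| cm 1.5 rotvec [0.   0.04 0.01]
```

Emit:
drive_tool:
  plan:
    - [[0.4, 0.13, 0, 0, 0, 0, 0.1], [0.4, 0, 0, 0, 0, 0, 0.1], [0.3, 0, 0, 0, 0, 0, 0.1], [0.1, 0, 0, 0, 0, 0, 0.1], [0, 0, 0, 0, 0, 0, 0.1]]

```text
clock: 51.55
tcp_pos: [0.4985, -0.0113, 0.1253]
orientation: [0.706, -0.04, 0.706, 0.04]
wrist_force: [0.2, -0.2, -2.6]
finger_gap: 0.0255
```

Emit:
drive_tool:
  plan:
    - [[0.1, 0, 0, 0, 0, 0, 0.1], [0.05, 0, 0, 0, 0, 0, 0.1], [0, 0, 0, 0, 0, 0, 0.1], [0, 0, 0, 0, 0, 0, 0.1], [0, 0, 0, 0, 0, 0, 0.1]]

```text
clock: 51.97
tcp_pos: [0.4991, -0.0114, 0.1245]
orientation: [0.706, -0.04, 0.706, 0.04]
wrist_force: [-0.2, -0.2, -1.9]
finger_gap: 0.0256
```

Emit:
drive_tool:
  plan:
    - [[0.1, 0, 0, 0, 0, 0, 0.1], [0.1, 0, 0, 0, 0, 0, 0.1], [0.05, 0, 0, 0, 0, 0, 0.1], [0, 0, 0, 0, 0, 0, 0.1], [0, 0, 0, 0, 0, 0, 0.1]]

```text
clock: 52.38
tcp_pos: [0.5, -0.0114, 0.1233]
orientation: [0.707, -0.04, 0.705, 0.04]
wrist_force: [-1.3, 0.5, 6.3]
finger_gap: 0.0256
```

Emit:
drive_tool:
  plan:
    - [[0, 0, 0, 0, 0, 0, 0.28], [0, 0, 0, 0, 0, 0, 0.34], [0, 0, 0, 0, 0, 0, 0.4], [0, 0, 0, 0, 0, 0, 0.5], [0, 0, 0, 0, 0, 0, 0.5]]

```text
clock: 52.8
tcp_pos: [0.4989, -0.0114, 0.1219]
orientation: [0.706, -0.04, 0.706, 0.04]
wrist_force: [0.2, -0.7, -0.4]
finger_gap: 0.0427
```

Emit:
drive_tool:
  plan:
    - [[-1, 0, 0, 0, 0, 0, 0.5], [-1, 0, 0, 0, 0, 0, 0.5], [-3, 0, 0, 0, 0, 0, 0.5], [-4, 0, 0, 0, 0, 0, 0.5], [-3.5, 0, 0, 0, 0, 0, 0.5]]

```text
clock: 53.22
tcp_pos: [0.4986, -0.0113, 0.2496]
orientation: [0.706, -0.04, 0.706, 0.04]
wrist_force: [0.6, 0.3, -0.2]
finger_gap: 0.0425
```

```bash
python3 -c "
from h import *
go(.5797,.3378,.25,96.5)
snap('wrist','w23')"
```

```text
clk 53.22 tcp [ 0.4986 -0.0113  0.2496] phi 96.5 gap 0.0425 F [ 0.6  0.3 -0.2]
 shift cm (target axes) [-0.04 33.77 12.01]  now axes [-0.04 33.76 12.01] |d| cm 35.8 rotvec [0.01 0.02 0.  ]
```

View pics/w23.png

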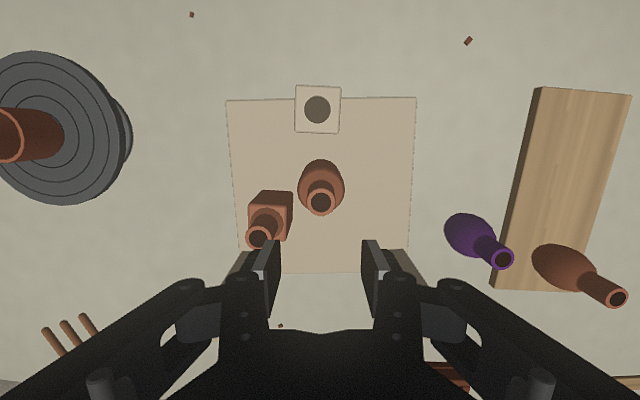

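The straight and square bottles stand upright on the shelf. The globe is left on the board.

Emit:
drive_tool:
  plan:
    - [[0, 2, 0.7, 0, 0, 0, 0.5], [0, 3.6, 1.3, 0, 0, 0, 0.5], [0, 3.6, 1.3, 0, 0, 0, 0.5], [0, 3.6, 1.3, 0, 0, 0, 0.5], [0, 3.6, 1.3, 0, 0, 0, 0.5]]

```text
clock: 53.68
tcp_pos: [0.5395, 0.1599, 0.2484]
orientation: [0.707, -0.04, 0.705, 0.04]
wrist_force: [0.6, -0.6, -0.9]
finger_gap: 0.0426
```

Emit:
drive_tool:
  plan:
    - [[0, 3.6, 1.3, 0, 0, 0, 0.5], [0, 3.6, 1.3, 0, 0, 0, 0.5], [0, 3.6, 1.3, 0, 0, 0, 0.5], [0, 3.6, 1.3, 0, 0, 0, 0.5], [0, 2.8, 0.9, 0, 0, 0, 0.5]]

```text
clock: 54.1
tcp_pos: [0.5804, 0.3391, 0.2478]
orientation: [0.706, -0.04, 0.705, 0.041]
wrist_force: [0.9, 0.1, 1.0]
finger_gap: 0.0424
```

Emit:
drive_tool:
  plan:
    - [[0, 0, 0, 0, 0, 0, 0.5], [0, 0, 0, 0, 0, 0, 0.5], [0, 0, 0, 0, 0, 0, 0.5], [0, 0, 0, 0, 0, 0, 0.5], [0, 0, 0, 0, 0, 0, 0.5]]

```text
clock: 54.52
tcp_pos: [0.5802, 0.3347, 0.2479]
orientation: [0.706, -0.039, 0.706, 0.04]
wrist_force: [-0.3, -0.1, 0.3]
finger_gap: 0.0427
```

```bash
python3 -c "
from h import *
go(.5799,.3378,.111,96.5)"
```

```text
clk 54.52 tcp [0.5802 0.3347 0.2479] phi 96.4 gap 0.0427 F [-0.3 -0.1  0.3]
 shift cm (target axes) [13.69  0.31  0.  ]  now axes [ 1.369e+01  3.100e-01 -1.000e-02] |d| cm 13.7 rotvec [-0.09  0.04 -0.01]
```

Emit:
drive_tool:
  plan:
    - [[2, 0.2, 0, 0, 0, 0, 0.5], [2.5, 0, 0, 0, 0, 0, 0.5], [2, 0, 0, 0, 0, 0, 0.5], [1, 0, 0, 0, 0, 0, 0.5], [0.5, 0, 0, 0, 0, 0, 0.5]]

```text
clock: 54.93
tcp_pos: [0.579, 0.3366, 0.1656]
orientation: [0.705, -0.04, 0.707, 0.039]
wrist_force: [0.4, -0.5, -0.1]
finger_gap: 0.043
```

Emit:
drive_tool:
  plan:
    - [[0, 0, 0, 0, 0, 0, 0.5], [0, 0, 0, 0, 0, 0, 0.5], [0, 0, 0, 0, 0, 0, 0.5], [0, 0, 0, 0, 0, 0, 0.5], [0, 0, 0, 0, 0, 0, 0.5]]

```text
clock: 55.35
tcp_pos: [0.5805, 0.3383, 0.1682]
orientation: [0.707, -0.04, 0.705, 0.04]
wrist_force: [-0.1, -0.7, 0.5]
finger_gap: 0.0429
```

```bash
python3 -c "
from h import *
go(.5799,.3378,.111,96.5)"
```

```text
clk 55.35 tcp [0.5805 0.3383 0.1682] phi 96.5 gap 0.0429 F [-0.1 -0.7  0.5]
 shift cm (target axes) [ 5.72 -0.05 -0.06]  now axes [ 5.72 -0.05 -0.07] |d| cm 5.7 rotvec [ 0.01  0.11 -0.04]
```

Emit:
drive_tool:
  plan:
    - [[1.5, -0.05, -0.05, 0, 0, 0, 0.5], [1.5, 0, 0, 0, 0, 0, 0.5], [1.3, 0, 0, 0, 0, 0, 0.5], [1, 0, 0, 0, 0, 0, 0.5], [0.3, 0, 0, 0, 0, 0, 0.5]]

```text
clock: 55.77
tcp_pos: [0.5786, 0.3372, 0.1093]
orientation: [0.705, -0.04, 0.707, 0.04]
wrist_force: [-0.3, -0.2, -0.1]
finger_gap: 0.0431
```

Emit:
drive_tool:
  plan:
    - [[0, 0, 0, 0, 0, 0, 0.5], [0, 0, 0, 0, 0, 0, 0.5], [0, 0, 0, 0, 0, 0, 0.5], [0, 0, 0, 0, 0, 0, 0.5], [0, 0, 0, 0, 0, 0, 0.5]]

```text
clock: 56.18
tcp_pos: [0.5799, 0.3378, 0.1119]
orientation: [0.706, -0.04, 0.705, 0.04]
wrist_force: [-0.8, 0.5, 0.1]
finger_gap: 0.0425
```

```bash
python3 -c "
from h import *
go(.5799,.3378,.111,96.5)"
```

```text
clk 56.18 tcp [0.5799 0.3378 0.1119] phi 96.5 gap 0.0425 F [-0.8  0.5  0.1]
 shift cm (target axes) [ 0.09  0.   -0.  ]  now axes [ 0.09  0.   -0.  ] |d| cm 0.1 rotvec [ 0.01  0.08 -0.03]
```

Emit:
drive_tool:
  plan:
    - [[0, 0, 0, 0, 0, 0, 0.4], [0, 0, 0, 0, 0, 0, 0.36], [0, 0, 0, 0, 0, 0, 0.34], [0, 0, 0, 0, 0, 0, 0.32], [0, 0, 0, 0, 0, 0, 0.3]]

```text
clock: 56.6
tcp_pos: [0.5796, 0.3377, 0.1113]
orientation: [0.706, -0.04, 0.706, 0.04]
wrist_force: [0.2, 0.3, 1.4]
finger_gap: 0.026
```

Emit:
drive_tool:
  plan:
    - [[0, 0, 0, 0, 0, 0, 0.25], [0, 0, 0, 0, 0, 0, 0.2], [0, 0, 0, 0, 0, 0, 0.1], [0, 0, 0, 0, 0, 0, 0.1], [0, 0, 0, 0, 0, 0, 0.1]]

```text
clock: 57.02
tcp_pos: [0.5797, 0.3377, 0.1114]
orientation: [0.706, -0.04, 0.706, 0.04]
wrist_force: [0.2, 0.7, 4.4]
finger_gap: 0.024
```

Emit:
drive_tool:
  plan:
    - [[-0.3, 0, 0, 0, 0, 0, 0.1], [-0.5, 0, 0, 0, 0, 0, 0.1], [-0.7, 0, 0, 0, 0, 0, 0.1], [-1, 0, 0, 0, 0, 0, 0.1], [-1, 0, 0, 0, 0, 0, 0.1]]

```text
clock: 57.43
tcp_pos: [0.5792, 0.3374, 0.1465]
orientation: [0.706, -0.04, 0.706, 0.04]
wrist_force: [-0.5, -0.7, -3.2]
finger_gap: 0.0242
```

Emit:
drive_tool:
  plan:
    - [[-2, 0, 0, 0, 0, 0, 0.1], [-3.5, 0, 0, 0, 0, 0, 0.1], [-4, 0, 0, 0, 0, 0, 0.1], [-4, 0, 0, 0, 0, 0, 0.1], [-3.4, 0, 0, 0, 0, 0, 0.1]]

```text
clock: 57.85
tcp_pos: [0.5792, 0.3374, 0.3193]
orientation: [0.707, -0.04, 0.705, 0.041]
wrist_force: [1.6, 0.6, -2.2]
finger_gap: 0.0239
```

```bash
python3 -c "
from h import *
go(.5283,.0581,.32,96.5)"
```

```text
clk 57.85 tcp [0.5792 0.3374 0.3193] phi 96.5 gap 0.0239 F [ 1.6  0.6 -2.2]
 shift cm (target axes) [ -0.07 -27.18  -8.22]  now axes [ -0.13 -27.18  -8.23] |d| cm 28.4 rotvec [ 0.01  0.19 -0.06]
```

Emit:
drive_tool:
  plan:
    - [[0, -1.5, -0.4, 0, 0, 0, 0.1], [0, -2.5, -0.7, 0, 0, 0, 0.1], [0, -3, -0.9, 0, 0, 0, 0.1], [0, -3, -0.9, 0, 0, 0, 0.1], [0, -3, -0.9, 0, 0, 0, 0.1]]

```text
clock: 58.27
tcp_pos: [0.556, 0.203, 0.3161]
orientation: [0.706, -0.04, 0.705, 0.04]
wrist_force: [1.2, -0.4, -2.6]
finger_gap: 0.0242
```

Emit:
drive_tool:
  plan:
    - [[0, -3, -0.9, 0, 0, 0, 0.1], [0, -3, -0.9, 0, 0, 0, 0.1], [0, -3, -0.9, 0, 0, 0, 0.1], [0, -2.7, -0.9, 0, 0, 0, 0.1], [0, -1.5, -0.5, 0, 0, 0, 0.1]]

```text
clock: 58.68
tcp_pos: [0.5299, 0.0655, 0.3165]
orientation: [0.707, -0.04, 0.705, 0.039]
wrist_force: [0.2, 0.8, -2.5]
finger_gap: 0.0246
```

Emit:
drive_tool:
  plan:
    - [[0, -0.9, -0.3, 0, 0, 0, 0.1], [0, 0, 0, 0, 0, 0, 0.1], [0, 0, 0, 0, 0, 0, 0.1], [0, 0, 0, 0, 0, 0, 0.1], [0, 0, 0, 0, 0, 0, 0.1]]

```text
clock: 59.1
tcp_pos: [0.5289, 0.0601, 0.315]
orientation: [0.706, -0.041, 0.706, 0.041]
wrist_force: [-0.3, -0.3, -2.3]
finger_gap: 0.0242
```

```bash
python3 -c "
from h import *
go(.5276,.058,.1094,96.5)"
```

```text
clk 59.10 tcp [0.5289 0.0601 0.315 ] phi 96.6 gap 0.0242 F [-0.3 -0.3 -2.3]
 shift cm (target axes) [20.56 -0.19 -0.16]  now axes [20.56 -0.2  -0.16] |d| cm 20.6 rotvec [ 0.1   0.01 -0.02]
```

Emit:
drive_tool:
  plan:
    - [[2, -0.15, -0.15, 0, 0, 0, 0.1], [3, 0, 0, 0, 0, 0, 0.1], [3, 0, 0, 0, 0, 0, 0.1], [2, 0, 0, 0, 0, 0, 0.1], [1, 0, 0, 0, 0, 0, 0.1]]

```text
clock: 59.52
tcp_pos: [0.5256, 0.0585, 0.2016]
orientation: [0.704, -0.04, 0.708, 0.041]
wrist_force: [-0.5, -0.4, -1.9]
finger_gap: 0.0243
```

Emit:
drive_tool:
  plan:
    - [[0, 0, 0, 0, 0, 0, 0.1], [0, 0, 0, 0, 0, 0, 0.1], [0, 0, 0, 0, 0, 0, 0.1], [0, 0, 0, 0, 0, 0, 0.1], [0, 0, 0, 0, 0, 0, 0.1]]

```text
clock: 59.93
tcp_pos: [0.5284, 0.0574, 0.2064]
orientation: [0.707, -0.04, 0.705, 0.04]
wrist_force: [-0.1, 0.4, -2.7]
finger_gap: 0.0241
```

```bash
python3 -c "
from h import *
go(.5276,.058,.1094,96.5)
snap('wrist','w24')"
```

```text
clk 59.93 tcp [0.5284 0.0574 0.2064] phi 96.5 gap 0.0241 F [-0.1  0.4 -2.7]
 shift cm (target axes) [ 9.7   0.07 -0.07]  now axes [ 9.7   0.08 -0.1 ] |d| cm 9.7 rotvec [0.02 0.15 0.02]
```

View pics/w24.png

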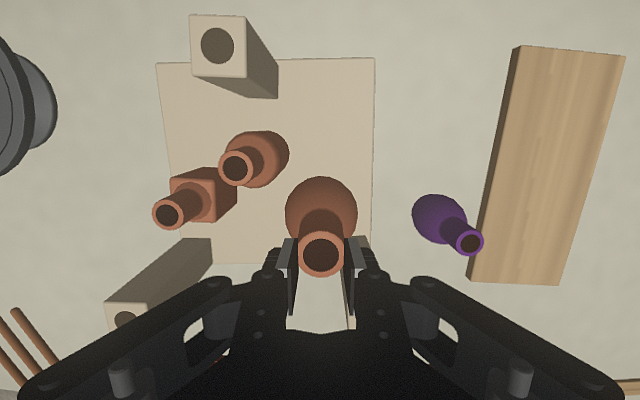

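The other two bottles stand clear of the globe's path, so I'll lower it.

Emit:
drive_tool:
  plan:
    - [[1.5, 0.05, -0.05, 0, 0, 0, 0.1], [2, 0, 0, 0, 0, 0, 0.1], [2, 0, 0, 0, 0, 0, 0.1], [1.5, 0, 0, 0, 0, 0, 0.1], [1, 0, 0, 0, 0, 0, 0.1]]

```text
clock: 60.4
tcp_pos: [0.5263, 0.0577, 0.1238]
orientation: [0.706, -0.04, 0.706, 0.04]
wrist_force: [-0.4, 0.6, -2.2]
finger_gap: 0.0239
```

Emit:
drive_tool:
  plan:
    - [[0, 0, 0, 0, 0, 0, 0.1], [0, 0, 0, 0, 0, 0, 0.1], [0, 0, 0, 0, 0, 0, 0.1], [0, 0, 0, 0, 0, 0, 0.1], [0, 0, 0, 0, 0, 0, 0.1]]

```text
clock: 60.82
tcp_pos: [0.5277, 0.0577, 0.1261]
orientation: [0.707, -0.04, 0.705, 0.04]
wrist_force: [-1.1, 0.1, -2.7]
finger_gap: 0.0242
```

```bash
python3 -c "
from h import *
go(.5276,.058,.1094,96.5)"
```

```text
clk 60.82 tcp [0.5277 0.0577 0.1261] phi 96.5 gap 0.0242 F [-1.1  0.1 -2.7]
 shift cm (target axes) [ 1.67  0.03 -0.  ]  now axes [ 1.67  0.03 -0.01] |d| cm 1.7 rotvec [0.01 0.12 0.01]
```

Emit:
drive_tool:
  plan:
    - [[0.5, 0.03, 0, 0, 0, 0, 0.1], [0.4, 0, 0, 0, 0, 0, 0.1], [0.3, 0, 0, 0, 0, 0, 0.1], [0.1, 0, 0, 0, 0, 0, 0.1], [0, 0, 0, 0, 0, 0, 0.1]]

```text
clock: 61.23
tcp_pos: [0.5263, 0.0581, 0.1113]
orientation: [0.706, -0.04, 0.706, 0.04]
wrist_force: [-0.7, -1.1, -2.9]
finger_gap: 0.0248
```

Emit:
drive_tool:
  plan:
    - [[0.1, 0, 0, 0, 0, 0, 0.1], [0.1, 0, 0, 0, 0, 0, 0.1], [0, 0, 0, 0, 0, 0, 0.1], [0, 0, 0, 0, 0, 0, 0.1], [0, 0, 0, 0, 0, 0, 0.1]]

```text
clock: 61.65
tcp_pos: [0.5269, 0.058, 0.11]
orientation: [0.706, -0.04, 0.706, 0.04]
wrist_force: [-0.8, 0.5, -2.3]
finger_gap: 0.024
```

Emit:
drive_tool:
  plan:
    - [[0.1, 0, 0, 0, 0, 0, 0.1], [0.1, 0, 0, 0, 0, 0, 0.1], [0, 0, 0, 0, 0, 0, 0.1], [0, 0, 0, 0, 0, 0, 0.1], [0, 0, 0, 0, 0, 0, 0.1]]

```text
clock: 62.07
tcp_pos: [0.528, 0.0581, 0.1094]
orientation: [0.707, -0.04, 0.705, 0.04]
wrist_force: [-0.5, 0.8, 5.1]
finger_gap: 0.0243
```

Contact at 0.1094, exactly as predicted. Release, retreat, then inspect from the same viewpoint as before.

Emit:
drive_tool:
  plan:
    - [[0, 0, 0, 0, 0, 0, 0.28], [0, 0, 0, 0, 0, 0, 0.34], [0, 0, 0, 0, 0, 0, 0.4], [0, 0, 0, 0, 0, 0, 0.5], [0, 0, 0, 0, 0, 0, 0.5]]

```text
clock: 62.48
tcp_pos: [0.5267, 0.058, 0.1079]
orientation: [0.706, -0.04, 0.706, 0.04]
wrist_force: [0.2, -0.2, -0.3]
finger_gap: 0.0426
```

Emit:
drive_tool:
  plan:
    - [[-1, 0, 0, 0, 0, 0, 0.5], [-1, 0, 0, 0, 0, 0, 0.5], [-3, 0, 0, 0, 0, 0, 0.5], [-4, 0, 0, 0, 0, 0, 0.5], [-4, 0, 0, 0, 0, 0, 0.5]]

```text
clock: 62.9
tcp_pos: [0.526, 0.0581, 0.2398]
orientation: [0.706, -0.04, 0.706, 0.04]
wrist_force: [2.6, 0.2, 0.7]
finger_gap: 0.0425
```

Emit:
drive_tool:
  plan:
    - [[-3, -1.8, 1.5, 0, 0, 0, 0.5], [-3, -1.8, 1.4, 0, 0, 0, 0.5], [-1, 0, 0, 0, 0, 0, 0.5], [0, 0, 0, 0, 0, 0, 0.5], [0, 0, 0, 0, 0, 0, 0.5]]

```text
clock: 63.32
tcp_pos: [0.56, 0.0255, 0.3089]
orientation: [0.707, -0.04, 0.705, 0.04]
wrist_force: [-0.1, -0.1, -0.4]
finger_gap: 0.0425
```

Emit:
drive_tool:
  plan:
    - [[0, 0, 0, 0, 0, 0, 0.5], [0, 0, 0, 0, 0, 0, 0.5], [0, 0, 0, 0, 0, 0, 0.5], [0, 0, 0, 0, 0, 0, 0.5], [0, 0, 0, 0, 0, 0, 0.5]]

```text
clock: 63.73
tcp_pos: [0.5592, 0.0258, 0.3074]
orientation: [0.706, -0.04, 0.706, 0.04]
wrist_force: [0.1, 0.1, -0.2]
finger_gap: 0.0426
```

```bash
python3 - <<'E'
from h import *
np.set_printoptions(precision=4,suppress=True)
go(.56,.026,.308)
im,c=snap('wrist','w25',(160,40,480,300),2.5)
snap('side','s25')
ref={"straight":(292,130,.156),"globe":(350.7,161,.136),"square":(238.6,167,.146),"p3":(286,44,.166),"p1":(385.8,243.7,.166),"p2":(207.7,245.6,.166)}
c0=list(cam("wrist")); c0[2]=np.load("w2.npz")["C"]
for n,(u,v,z) in ref.items():
    w=onz(c0,(u,v),z)[0]; u,v=proj(c,w)[0]
    x0,y0=int(u)-9,max(int(v)-9,0)
    g=cv2.resize(im[y0:y0+19,x0:x0+19],None,fx=8,fy=8,interpolation=2).max(2)
    m=(g<(130 if n[0]=="p" else 100)).astype(np.uint8)
    cs,_=cv2.findContours(m,0,1); cc=max((k for k in cs if len(k)>4),key=lambda k:cv2.contourArea(k)*(cv2.pointPolygonTest(k,(76,76),False)>0))
    e=cv2.fitEllipse(cc); uv=(x0+(e[0][0]+.5)/8-.5,y0+(e[0][1]+.5)/8-.5)
    print(n,onz(c,uv,z)[0],np.round(np.array(e[1])/8,1))
E
```

```text
clk 63.73 tcp [0.5592 0.0258 0.3074] phi 96.5 gap 0.0426 F [ 0.1  0.1 -0.2]
 shift cm (target axes) [-0.06  0.01  0.08]  now axes [-0.06  0.01  0.08] |d| cm 0.1 rotvec [-0.07 -0.07 -0.02]
straight [ 0.4991 -0.011   0.156 ] [17.1 17.9]
globe [0.5257 0.0583 0.136 ] [15.4 15.9]
square [ 0.5459 -0.069   0.146 ] [15.5 16.7]
p3 [ 0.4182 -0.0236  0.166 ] [20.9 21.5]
p1 [0.6139 0.108  0.166 ] [17.8 21.3]
p2 [ 0.6386 -0.0961  0.166 ] [16.8 18.7]
```

View pics/w25.png

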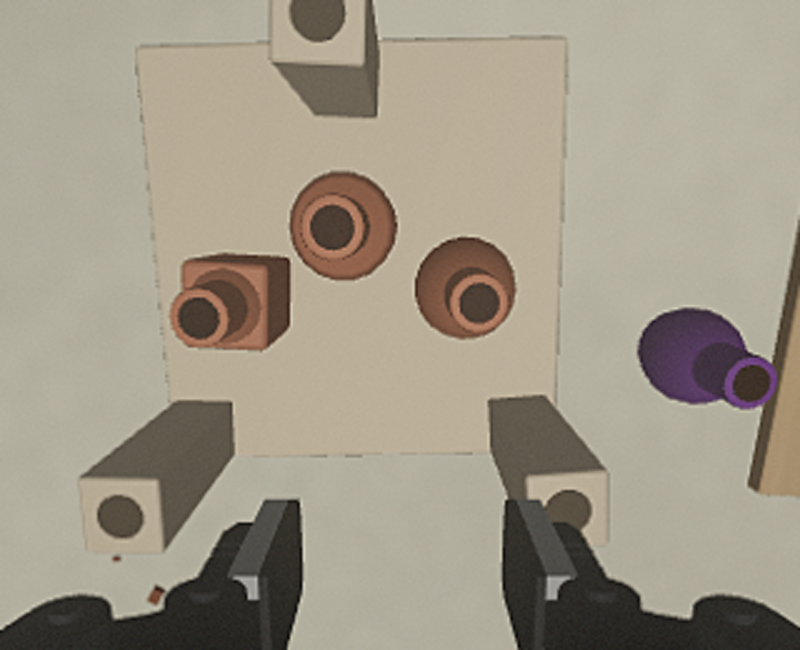

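View pics/s25.png

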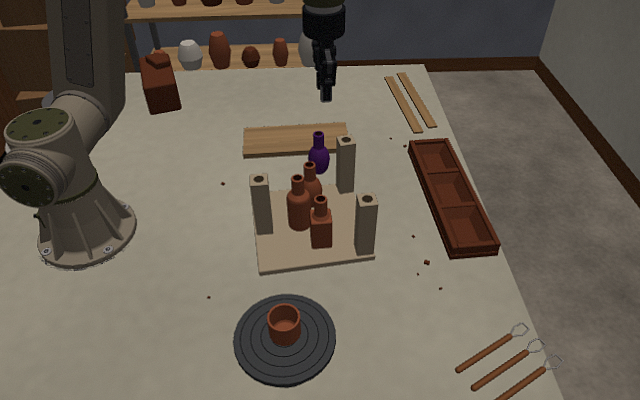

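Every bottle measures within about 1.5 mm of where it started, the posts have not moved, and the cup is centred on the wheel. The robot is touching nothing, so I'll hand in.

```bash
python3 -c "
from workcell import env
print(env.hand_in())"
```

```text
the job is handed in; nothing more can be done
None
```

The job is done and handed in at about 64 s of the 136 s. I moved the globe, straight and square bottles to the ware board, stood the cup on the banding wheel, then put the square, straight and globe bottles back on the kiln shelf.

**Last checks:**
- **Bottles:** from the same wrist viewpoint as at the start, each mouth is within about 1.5 mm of its original spot. All three look upright and clear of their neighbours, and the square one kept its heading.
- **Posts and decoy:** the post tops measure within 1 mm of before. The purple bottle was not touched.
- **Cup:** it stands upright, about 2 mm from the wheel's centre by the wrist camera.
- **Forces:** set-downs read at most about 7 N at the wrist. The robot was clear of everything when I handed in.

**Disagreements:** the two views that I used to place the wheel's centre differ by about 2.5 mm, so I aimed between them. The side camera also read heights about 4 mm too high, so I used the top and wrist cameras for positions. The gripper read about 24–25 mm on the 28 mm necks, but nothing slipped, as each return set-down came within 0.1 mm of the predicted height.

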